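# Clear the bead tray and lid the pots

## Robot

A 6-joint arm with a two-finger parallel gripper is mounted at the origin on the work surface. World frame = base frame: x ahead of the robot, y to its left, z up, the work surface at z = 0. Lengths are in m, angles in rad, forces in N, time in s.
With the tool pointing down it reaches from about 0.425 to 0.95 m from the base axis. Payload 3.5 kg.
Tool frame: the origin (TCP) lies midway between the tips of the shut fingers; the grasp point (between the pads) lies 19 mm behind it; z points along the fingers, y is the line along which they close (so a half turn about z gives the same grasp; the last joint's range is limited). The gripper opens to 85 mm and grips with 20 to 120 N. Pads are 22 mm wide; open, the fingers measure 114 mm over their backs; the gripper's body (76 mm by 85 mm) begins 54 mm behind the grasp point. The pads swing forward as they close: fully open they stand 13 mm farther back than shut.
Start: joints at [-1.372, 0.286, 1.577, -0, 1.279, -0.15], TCP at [0.231, -0.634, 0.231] pointing down, gripper open.
Joint ranges: [-2.77, 2.77], [-0.9, 2.22], [0.21, 2.48], [-1.53, 4.67], [0.24, 2.81], [-2.84, 2.84]. Speed limits (rad/s): [2.79, 2.79, 3.14, 3.14, 3.14, 3.14].

## Interface

Orientations are given as a unit quaternion [x, y, z, w].
In Python, from plant import ctrl gives the robot as it stands.
- The arm moves only by the tool move_arm, never from a script. Its argument "plan" is a list of rows, each an object of numbers: "x", "y", "z": the shift along the tool's x, y, z in m; "yaw": the turn about the tool's z in rad; "fingers": the closure, from 0 (fully open) to 1 (shut). In form: [{"x": .., "y": .., "z": .., "yaw": .., "fingers": ..}, ...]. A call has 1 to 5 rows; each row is the pose to reach, as a shift and turn from the pose commanded when the call began, along the tool's axes at that moment; what a row does not reach only later rows make up. A row lasts 1/10 s, in which the tool goes at most 50 mm and 8.59 degrees, less where a joint would pass 70% of its speed; a pose out of reach is approached as far as the arm can. A call with a gripper value outside its range is refused whole. The fingers move at their own pace and stop on an object; "force" is the grip in N (left out, the last holds). Time passes only in rows, so rows that repeat a pose let the fingers close. It gives the time, the measured TCP pose, the force, the opening and the grip force at its end, in the units of the state.
- ctrl.get_state(): the state, without advancing time (a new reading comes with each control period).
- ctrl.read_camera(name): name is "scene" or "top"; returns the picture (384x512x3 uint8, red, green, blue); there is no depth.
- ctrl.camera_model(name): a dict with "intrinsics" (3x3 intrinsics, pixels), "cam_to_world" (4x4, takes a point from camera to world coordinates). Camera axes: x right, y up, looking along -z (the intrinsics and any distortion apply to the point x, -y, -z); pixel columns grow to the right and rows downward; lengths in m; the calibration is good to about 2 mm. A picture is of the moment at which its call begins. camera_model takes no time and is no camera call.
- ctrl.sign_off(): hands the job in; it is judged then, once.
The state is a dict: "time": time; "qpos": joint angles; "dq": joint speeds; "joint_efforts": joint torques, N m; "eef_pos": TCP position; "tcp_rot": TCP orientation; "contact_force": force on the tool from outside, world axes, zero at the start; "wrist_torque": the same for the moment, N m; "opening": opening from 0.0 (shut) to 1.0 (fully open); "finger_force": force on a finger pad.
Only numpy, scipy, OpenCV 4.12 (cv2) and the standard library are available. Lean on these libraries where they do the work, as an engineer would, in place of code of your own. Each camera call takes 0.05 s, during which the arm holds its last target. There are 200 camera calls.

## Task

Clear the bead tray at the end of the session: take the lid off the aluminium canister, put all the brass branding heads into the canister and all the wooden peg dolls into the turned wooden pot, then set each container's own lid on it so that it sits fully home and level. Leave the pencil sharpener in the tray and the other things on the bench where they are, and leave both containers standing upright on the bench.

Things in the scene. Friction and masses are not known exactly. Their poses are not given: they have to be found in the camera images.
- tray: Shallow wooden bead-sorting tray, fixed, 142 x 276 x 15 mm, with 2 x 4 wells (pitch 69 mm along its x, 68 mm along its y); floor and walls 5 mm thick, so the wells' floor is 5 mm above the bench and the walls rise 10 mm above it. Origin: centre of the underside. x: short way, y: long way, z: up.
- wood_pot: Turned wooden pot, 132 mm across and 85 mm high, loose on the bench, about 0.5 kg. Mouth 116 mm across (wall 8 mm), inner floor 10 mm above its underside. Origin: centre of the underside, z up. It takes the peg dolls.
- wood_pot_rim (a point): Centre of the wooden pot's mouth at the height of the rim's top, 85 mm above the pot's underside.
- wood_lid: The wooden pot's lid: disc 132 mm across and 8 mm thick, with a plug 8 mm deep below it (111 mm across, tapering to 104 mm at its foot) that drops into the mouth, and above it a turned knob 28 mm across (z 22 to 44 mm) on a short neck. Origin: centre of the plug's underside, z up; starts lying on the bench on its plug, knob up. Seated, its origin is 8 mm below the pot's rim. about 0.11 kg.
- canister: Spun aluminium canister, 108 mm across and 75 mm high, loose on the bench, about 0.3 kg. Mouth 100 mm across (wall 4 mm), inner floor 5 mm above its underside. Origin: centre of the underside, z up. It takes the branding heads.
- canister_rim (a point): Centre of the canister's mouth at the height of the rim's top, 75 mm above the canister's underside.
- canister_lid: The canister's lid: aluminium disc 110 mm across and 5 mm thick, with a plug 8 mm deep below it (95 mm across, tapering to 88 mm at its foot) that enters the mouth, and on top a black round knob 24 mm across (z 13 to 40 mm). Origin: centre of the plug's underside, z up; starts seated on the canister and just lifts off. Seated, its origin is 8 mm below the canister's rim. about 0.07 kg.
- sharpener: Aluminium pencil sharpener, 26 x 16 x 12 mm, lying in one of the tray's wells; not part of the job. Origin: centre of its underside.
- doll0: Plain wooden peg doll: round body 22 mm across and 34 mm high with a 20 mm ball for a head, 52 mm high in all, 18 g; starts standing in a well of the tray. Origin: centre of its foot, z along its axis towards the head. May be absent.
- doll1: Plain wooden peg doll: round body 22 mm across and 34 mm high with a 20 mm ball for a head, 52 mm high in all, 18 g; starts standing in a well of the tray. Origin: centre of its foot, z along its axis towards the head. May be absent.
- doll2: Plain wooden peg doll: round body 22 mm across and 34 mm high with a 20 mm ball for a head, 52 mm high in all, 18 g; starts standing in a well of the tray. Origin: centre of its foot, z along its axis towards the head. May be absent.
- head0: Brass branding head: brass disc 24 mm across and 12 mm thick, standing face down, with a steel threaded shank 10 mm across rising from its middle to 48 mm, 75 g; starts standing in a well of the tray. Origin: centre of the brass face (the foot), z along the shank away from the face. May be absent.
- head1: Brass branding head: brass disc 24 mm across and 12 mm thick, standing face down, with a steel threaded shank 10 mm across rising from its middle to 48 mm, 75 g; starts standing in a well of the tray. Origin: centre of the brass face (the foot), z along the shank away from the face. May be absent.
- head2: Brass branding head: brass disc 24 mm across and 12 mm thick, standing face down, with a steel threaded shank 10 mm across rising from its middle to 48 mm, 75 g; starts standing in a well of the tray. Origin: centre of the brass face (the foot), z along the shank away from the face. May be absent.
- head3: Brass branding head: brass disc 24 mm across and 12 mm thick, standing face down, with a steel threaded shank 10 mm across rising from its middle to 48 mm, 75 g; starts standing in a well of the tray. Origin: centre of the brass face (the foot), z along the shank away from the face. May be absent.
- tape: Roll of masking tape lying flat, 96 mm across, 24 mm high; a bystander. Origin: centre of its underside.
- cleaner_tin: Tip-cleaning tin filled with copper wool, 66 mm across, about 44 mm high; a bystander. Origin: centre of its underside.
- stain_jar: Small jar of stain with a black cap, 44 mm across, 50 mm high; a bystander. Origin: centre of its underside.
- sanding_block: Cork sanding block, 70 x 45 x 28 mm; a bystander. Origin: centre of its underside.
- screwdriver: Screwdriver lying flat; a bystander. Origin: centre of its underside (of the tool as it lies).

How it is judged:
On the way, in this order (a step that is already met when the one before it is completed fails the run):
1. every branding head is in the canister and every peg doll in the wooden pot (horizontal distance between each of doll0, doll1, doll2 and wood_pot below 0.058 m and z of doll0 in the frame of wood_pot between 0 and 0.075 m and z of doll1 in the frame of wood_pot between 0 and 0.075 m and z of doll2 in the frame of wood_pot between 0 and 0.075 m and horizontal distance between each of head0, head1, head2, head3 and canister below 0.05 m and z of head0 in the frame of canister between 0 and 0.065 m and z of head1 in the frame of canister between 0 and 0.065 m and z of head2 in the frame of canister between 0 and 0.065 m and z of head3 in the frame of canister between 0 and 0.065 m), for 0.2 s.
2. both lids are seated level on their own containers (horizontal distance between wood_lid and wood_pot_rim below 0.006 m and z of wood_lid in the frame of wood_pot_rim between -0.0105 and -0.0055 m and angle between the z axis of wood_lid and the z axis of wood_pot, either way round below 0.035 rad and angle between each of wood_lid, canister_lid's own z axis and vertical below 0.06 rad and horizontal distance between canister_lid and canister_rim below 0.006 m and z of canister_lid in the frame of canister_rim between -0.0105 and -0.0055 m and angle between the z axis of canister_lid and the z axis of canister, either way round below 0.035 rad), for 0.2 s.
At the end, for the whole second after the job is handed in: All peg dolls are in the wooden pot, all branding heads in the canister; each lid is on its own container, plug in the mouth, centred within 6 mm, flange on the rim within 2.5 mm, level within 2 degrees; containers upright on the bench (3 degrees), sharpener in the tray, all at rest (all of step 1 and all of step 2 and angle between each of wood_pot, canister's own z axis and vertical below 0.06 rad and height (world z) of each of wood_pot, canister below 0.01 m and x of sharpener in the frame of tray between -0.071 and 0.071 m and y of sharpener in the frame of tray between -0.138 and 0.138 m and height (world z) of sharpener below 0.03 m and linear speed of each of wood_lid, canister_lid, wood_pot, canister below 0.03 m/s); the robot touches nothing.
It fails at once if something else on the bench is shoved more than 3 cm (distance of any of tape, cleaner_tin, stain_jar, sanding_block, screwdriver from where it was at the start of the episode above 0.03 m).
It fails at once if a container is knocked over (angle between any of wood_pot, canister's own z axis and vertical above 0.7 rad).
Of doll0, doll1, doll2 only 2 to 3 are there at a start; the rules pass over those that are not, and their reading is None.
Of head0, head1, head2, head3 only 2 to 4 are there at a start; the rules pass over those that are not, and their reading is None.
At some moment in a run one of wood_lid, canister_lid, doll0, doll1, doll2, head0, head1, head2, head3 may be knocked a few centimetres aside while the robot is not near it.
Once in a run the grip may slacken for a moment while it holds something.
It also fails if it takes over 208 s, if anything falls off the work surface, if the arm or the gripper's body presses on something with over 40 N, if the wrist force passes 120 N, or if a joint passes its speed limit or range.

## Working session

There is one attempt and no reset: what is moved stays moved. The work goes in short steps, Python scripts to look and compute and a tool call to move; the robot and the scene stay as the last step left them, time stands still between calls to the robot, and variables do not carry over. Pictures are saved under pics/ and viewed, at most 15 in all, crops included, and the job is handed in when it is done.

Besides the shell and the picture viewer there is one more tool, called after "Request:" in YAML: its name, and indented under it one key for each argument. move_arm: Moves the arm, as the interface text tells. Its arguments: {"type":"object","properties":{"plan":{"type":"array"},"force":{"type":"number"}},"required":["plan"]}

```bash
ls; mkdir -p pics; python3 - <<'E'
from plant import ctrl
import cv2,numpy as np
s=ctrl.get_state();print(s)
for n in("scene","top"):
    m=ctrl.camera_model(n);print(n,m)
    cv2.imwrite(f"pics/{n}0.png",cv2.cvtColor(ctrl.read_camera(n),cv2.COLOR_RGB2BGR))
E
```

```text
pics
{'time': 0.0, 'qpos': array([-1.37202393e+00,  2.87204804e-01,  1.57819544e+00,  3.79874853e-05,
        1.27856674e+00, -1.49965296e-01]), 'dq': array([ 0.00102843,  0.00072578, -0.00012833,  0.00064973, -0.00070171,
        0.00101597]), 'joint_efforts': array([ 1.10784302e-03, -4.05970824e+01, -2.92628145e+01, -2.71197827e-06,
        5.73693032e-03,  5.24442058e-06]), 'eef_pos': array([ 0.23058293, -0.6336969 ,  0.22991108]), 'tcp_rot': array([ 9.84836491e-01,  1.73481056e-01, -1.07916706e-05, -1.18725789e-03]), 'contact_force': array([ 0.20058873, -0.27134099,  0.19436361]), 'wrist_torque': array([-0.00688438,  0.02277142,  0.01584294]), 'finger_force': 0.0, 'opening': 0.9984147366155596}
scene {'intrinsics': array([[370.12376094,   0.        , 249.07796759],
       [  0.        , 370.12376094, 189.12481162],
       [  0.        ,   0.        ,   1.        ]]), 'cam_to_world': array([[ 0.89099736, -0.3445478 ,  0.29565269,  0.99467903],
       [ 0.45396056,  0.68556898, -0.5691353 , -0.7796094 ],
       [-0.006596  ,  0.64131271,  0.76725126,  1.13424706],
       [ 0.        ,  0.        ,  0.        ,  1.        ]])}
top {'intrinsics': array([[416.76590896,   0.        , 255.02833484],
       [  0.        , 416.76590896, 190.37819526],
       [  0.        ,   0.        ,   1.        ]]), 'cam_to_world': array([[-0.01414741,  0.99263756, -0.12029346,  0.4260939 ],
       [-0.99980657, -0.01568725, -0.01186332, -0.00581582],
       [-0.01366306,  0.12010235,  0.99266749,  1.44614521],
       [ 0.        ,  0.        ,  0.        ,  1.        ]])}
```

View pics/scene0.png

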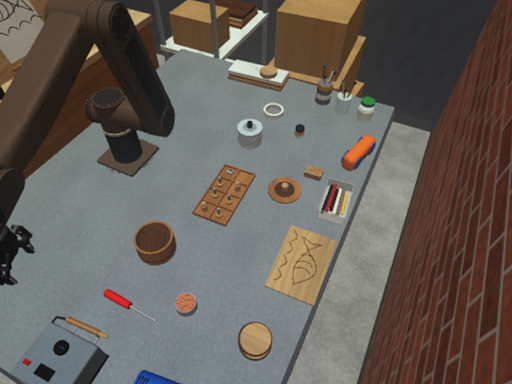

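View pics/top0.png

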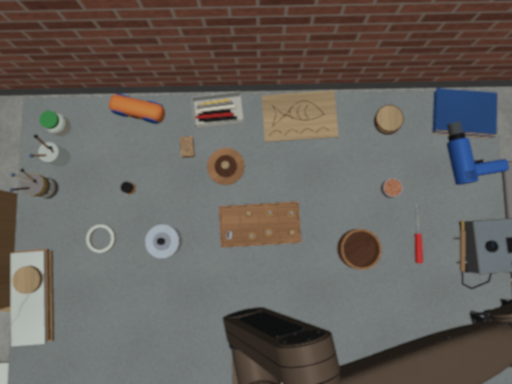

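The scene view shows the tray at (225,195), canister at (250,132), pot at (155,243) and wooden lid at (285,190). In the top view they are at (260,224), (162,241), (360,248) and (225,166). I'll enlarge the tray next.

```bash
cat > h.py <<'E'
from plant import ctrl
import cv2,numpy as np
from scipy.spatial.transform import Rotation as R
M={n:ctrl.camera_model(n) for n in("scene","top")}
def pic(n): return cv2.cvtColor(ctrl.read_camera(n),cv2.COLOR_RGB2BGR)
def ray(n,u,v):
    m=M[n];d=np.linalg.solve(m["intrinsics"],[u,v,1.]);d*=[1,-1,-1]
    T=m["cam_to_world"];return T[:3,3],T[:3,:3]@d
def onz(n,u,v,z):
    o,d=ray(n,u,v);return o+d*(z-o[2])/d[2]
def px(n,p):
    m=M[n];T=m["cam_to_world"];c=T[:3,:3].T@(np.asarray(p,float)-T[:3,3]);q=m["intrinsics"]@(c*[1,-1,-1]);return q[:2]/q[2]
def tri(u1,u2): # scene px, top px
    A=[];b=[]
    for n,u in(("scene",u1),("top",u2)):
        o,d=ray(n,*u);d/=np.linalg.norm(d);P=np.eye(3)-np.outer(d,d);A.append(P);b.append(P@o)
    p=np.linalg.solve(sum(A),sum(b));return p,[np.round(px(n,p)-u,1) for n,u in(("scene",u1),("top",u2))]
def go(target,yawworld=None):
    "tool-frame shift to world target"
    s=ctrl.get_state();r=R.from_quat(s["tcp_rot"]);x=r.as_matrix()[:,0]
    print("t",round(s["time"],2),"tcp",s["eef_pos"].round(4),"yawx",round(np.degrees(np.arctan2(x[1],x[0])),1),"shift",(r.inv().apply(np.asarray(target)-s["eef_pos"])).round(4))
def crop(n,im,u0,v0,w,h,k): return cv2.resize(im[v0:v0+h,u0:u0+w],None,fx=k,fy=k,interpolation=cv2.INTER_CUBIC)
E
python3 - <<'E'
from h import *
a=crop("s",cv2.imread("pics/scene0.png"),185,160,75,70,8)
b=crop("t",cv2.imread("pics/top0.png"),212,195,95,56,8)
cv2.imwrite("pics/c1.png",a);cv2.imwrite("pics/c2.png",b)
E
```

```text
(no output)
```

View pics/c1.png

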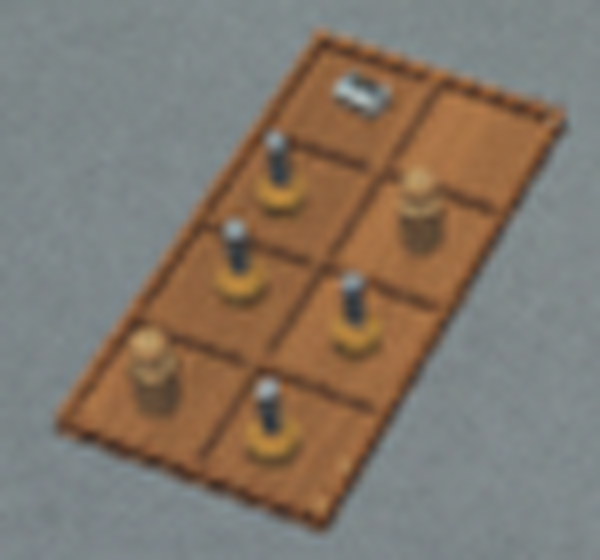

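View pics/c2.png

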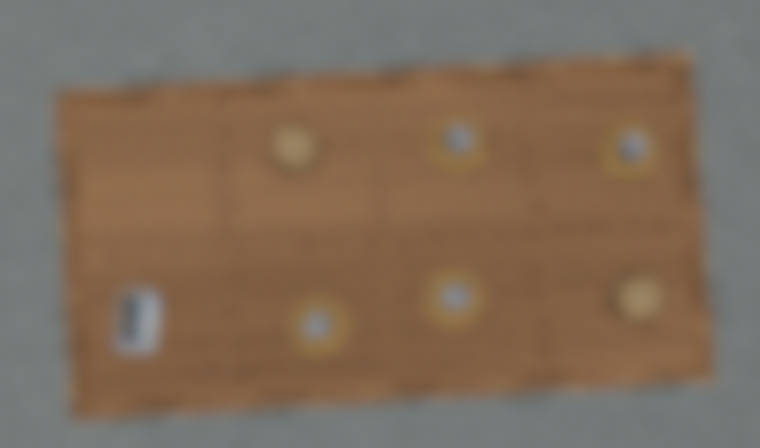

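The tray holds 4 heads and 2 dolls. In the scene crop the head tips are at (276,140), (235,230), (351,283) and (267,390), and the dolls at (420,185) and (151,345). In the top crop the tips are at (316,325), (455,297), (459,138) and (633,146), with dolls at (295,146) and (639,299).

```bash
python3 - <<'E'
from h import *
f=lambda u,u0:(u[0]+.5)/8-.5+u0[0]
g=lambda p,o:((p[0]+.5)/8-.5+o[0],(p[1]+.5)/8-.5+o[1])
S=(185,160);T=(212,195)
for nm,s,t,z in[("hA",(276,140),(316,325),.053),("hB",(235,230),(455,297),.053),("hC",(351,283),(459,138),.053),("hD",(267,390),(633,146),.053),("dE",(420,183),(295,146),.049),("dF",(151,343),(639,299),.049)]:
    p,e=tri(g(s,S),g(t,T));print(nm,p.round(4),onz("scene",*g(s,S),z).round(4)[:2],onz("top",*g(t,T),z).round(4)[:2])
for c in[(57,92),(692,50),(714,378),(72,416)]: print("traycorner",onz("top",*g(c,T),.015).round(4)[:2])
ims=[]
for n,b in[("scene",[(125,210,60,60),(225,105,60,60),(258,165,60,60)]),("top",[(330,218,60,60),(132,211,60,60),(195,137,60,60)])]:
    im=cv2.imread(f"pics/{n}0.png");ims.append(np.hstack([cv2.resize(im[y:y+h,x:x+w],(264,264),interpolation=cv2.INTER_CUBIC) for x,y,w,h in b]))
cv2.imwrite("pics/c3.png",np.vstack(ims))
E
```

```text
hA [0.4447 0.0259 0.0516] [0.445  0.0245] [0.4451 0.0261]
hB [ 0.4555 -0.0322  0.0505] [ 0.4563 -0.0342] [ 0.4558 -0.0318]
hC [ 0.5213 -0.0353  0.0504] [ 0.5216 -0.0378] [ 0.522  -0.0347]
hD [ 0.5172 -0.1079  0.0502] [ 0.5179 -0.11  ] [ 0.5175 -0.1073]
dE [0.5198 0.034  0.0498] [0.5195 0.0346] [0.5199 0.0341]
dF [ 0.4542 -0.1083  0.0491] [ 0.4543 -0.1081] [ 0.454  -0.1085]
traycorner [0.547  0.1373]
traycorner [ 0.561  -0.1364]
traycorner [ 0.4208 -0.142 ]
traycorner [0.4085 0.1315]
```

View pics/c3.png

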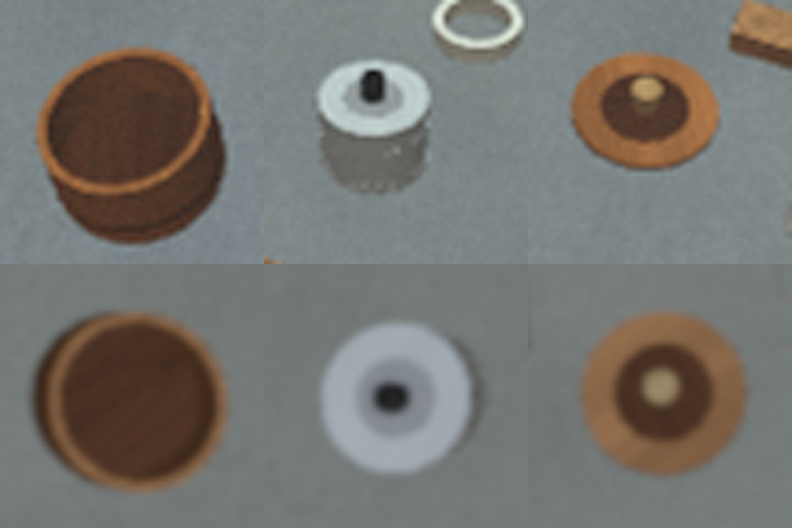

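The mosaic (4.4x) shows the pot's light rim ring, the white canister lid disc with its black knob, and the wooden lid's orange disc with a pale knob. I'll fit ellipses to these discs and rims.

```bash
cat >> h.py <<'E'
def fit(n,im,box,lo,hi,k=4):
    x,y,w,h=box;c=cv2.cvtColor(cv2.resize(im[y:y+h,x:x+w],None,fx=k,fy=k,interpolation=cv2.INTER_CUBIC),cv2.COLOR_BGR2HSV)
    m=cv2.inRange(c,np.array(lo),np.array(hi));m=cv2.morphologyEx(m,cv2.MORPH_CLOSE,np.ones((5,5)))
    C,_=cv2.findContours(m,cv2.RETR_EXTERNAL,cv2.CHAIN_APPROX_NONE)
    if not C: return None
    q=cv2.convexHull(max(C,key=cv2.contourArea));(a,b),ax,_=cv2.minAreaRect(q) if len(q)<5 else cv2.fitEllipse(q)
    return ((a+.5)/k-.5+x,(b+.5)/k-.5+y),tuple(np.round(np.array(ax)/k,1))
PAR={"pot":((0,60,85),(30,255,255),.085,{"scene":(125,210,60,60),"top":(330,218,60,60)}),
"clid":((0,0,150),(180,70,255),.080,{"scene":(232,105,40,45),"top":(132,211,60,60)}),
"wlid":((0,60,85),(30,255,255),.016,{"scene":(265,172,45,35),"top":(195,137,60,60)}),
"cknob":((0,0,0),(180,255,70),.100,{"scene":(240,115,20,16),"top":(150,228,24,24)})}
def meas(which,ims,z=None,boxes=None):
    lo,hi,zz,bx=PAR[which];bx=boxes or bx;z=zz if z is None else z;r={}
    for n in ims:
        f=fit(n,ims[n],bx[n],lo,hi)
        if f: r[n]=f[0];print(which,n,np.round(f[0],1),f[1],onz(n,*f[0],z).round(4)[:2])
    if len(r)==2: print("   tri",tri(r["scene"],r["top"])[0].round(4))
E
python3 - <<'E'
from h import *
ims={n:cv2.imread(f"pics/{n}0.png") for n in M}
for k in PAR: meas(k,ims)
for w,a,b in[("canister foot",(0,0,0),(0,0,0))]: pass
go((.45,.3,.2))
# bystanders from the top image
for nm,u in[("tape",(100,238)),("tin",(392,187)),("jar",(127,187)),("block",(187,146)),("sd tip",(418,207)),("sd handle",(419,250))]: print(nm,onz("top",*u,.03).round(3)[:2])
E
```

```text
pot scene [152.3 238. ] (np.float64(33.5), np.float64(41.9)) [ 0.3985 -0.3353]
pot top [360.4 248.9] (np.float64(40.9), np.float64(42.0)) [ 0.3957 -0.3267]
   tri [ 0.3942 -0.3301  0.0749]
clid scene [249.4 126.6] (np.float64(17.5), np.float64(25.9)) [0.4296 0.3171]
clid top [161.3 241. ] (np.float64(33.2), np.float64(34.4)) [0.4301 0.3188]
   tri [0.4295 0.3187 0.0789]
wlid scene [284.1 189.7] (np.float64(26.3), np.float64(33.7)) [0.6882 0.1089]
wlid top [225.3 165.9] (np.float64(36.8), np.float64(37.5)) [0.687  0.1136]
   tri [0.6873 0.1136 0.0107]
cknob scene [249.3 124.2] (np.float64(5.4), np.float64(7.1)) [0.4331 0.3098]
cknob top [160.5 240.9] (np.float64(5.8), np.float64(7.1)) [0.4305 0.3168]
   tri [0.4298 0.3181 0.0927]
t 0.1 tcp [ 0.2306 -0.6337  0.2301] yawx 20.0 shift [ 0.5253 -0.8024  0.0319]
tape [0.443 0.539]
tin [ 0.602 -0.456]
jar [0.616 0.451]
block [0.757 0.245]
sd tip [ 0.532 -0.54 ]
sd handle [ 0.388 -0.535]
```

Request:
move_arm:
  plan:
    - {"x": 0.04,"y": -0.03,"fingers": 0.5}
    - {"x": 0.08,"y": -0.06,"fingers": 0.5}
    - {"x": 0.12,"y": -0.09,"fingers": 0.5}
    - {"x": 0.16,"y": -0.12,"fingers": 0.5}
    - {"x": 0.2,"y": -0.15,"fingers": 0.5}
  force: 40

```text
validation failed for argument at $.pl...
```

Request:
move_arm:
  plan:
    - {"x": 0.04,"y": -0.03,"fingers": 0.5}
    - {"x": 0.08,"y": -0.06,"fingers": 0.5}
    - {"x": 0.12,"y": -0.09,"fingers": 0.5}
    - {"x": 0.16,"y": -0.12,"fingers": 0.5}
    - {"x": 0.2,"y": -0.15,"fingers": 0.5}

```text
validation failed for argument at $.pl...
```

```bash
cat >> h.py <<'E'
def rim(im,n="top",box=(330,218,60,60)):
    "inner edge of the pot's light rim: largest hole of the light mask"
    x,y,w,h=box;k=4;c=cv2.cvtColor(cv2.resize(im[y:y+h,x:x+w],None,fx=k,fy=k,interpolation=cv2.INTER_CUBIC),cv2.COLOR_BGR2HSV)
    for v in(90,100,110):
        m=cv2.inRange(c,np.array((0,60,v)),np.array((30,255,255)));C,H=cv2.findContours(m,cv2.RETR_CCOMP,cv2.CHAIN_APPROX_NONE)
        for nm,L in(("in",[q for q,hh in zip(C,H[0]) if hh[3]>=0]),("out",[q for q,hh in zip(C,H[0]) if hh[3]<0])):
            if L:
                q=cv2.convexHull(max(L,key=cv2.contourArea))
                if len(q)>5:
                    (a,b),ax,_=cv2.fitEllipse(q);u=((a+.5)/k-.5+x,(b+.5)/k-.5+y);print("rim",n,v,nm,np.round(u,1),np.round(np.array(ax)/k,1),onz(n,*u,.085).round(4)[:2])
E
python3 - <<'E'
from h import *
rim(cv2.imread("pics/top0.png"));rim(cv2.imread("pics/scene0.png"),"scene",(125,210,60,60))
go((.431,.318,.2))
E
```

```text
rim top 90 in [361.1 248.9] [34.6 35.8] [ 0.3957 -0.3289]
rim top 90 out [360.5 248.9] [40.8 41.8] [ 0.3956 -0.327 ]
rim top 100 in [361.1 248.8] [35.4 36.6] [ 0.3958 -0.3288]
rim top 100 out [360.7 248.9] [40.4 41.7] [ 0.3957 -0.3276]
rim top 110 in [361.  248.8] [36.2 37.4] [ 0.3958 -0.3286]
rim top 110 out [361.  248.9] [40.1 41.3] [ 0.3955 -0.3285]
rim scene 90 in [152.5 236.9] [27.6 35.6] [ 0.3963 -0.3316]
rim scene 90 out [152.6 237.3] [32.6 41.1] [ 0.3976 -0.3328]
rim scene 100 in [152.5 236.9] [28. 36.] [ 0.3965 -0.3316]
rim scene 100 out [152.6 237.2] [32.4 41. ] [ 0.3973 -0.3324]
rim scene 110 in [152.5 236.9] [28.3 36.4] [ 0.3966 -0.3316]
rim scene 110 out [152.6 237.1] [32.2 40.8] [ 0.397  -0.3321]
t 0.1 tcp [ 0.2306 -0.6337  0.2301] yawx 20.0 shift [ 0.5136 -0.8259  0.032 ]
```

Request:
move_arm:
  plan:
    - {"x": 0.2,"y": -0.15,"z": 0,"yaw": 0,"fingers": 0.5}
    - {"x": 0.2,"y": -0.15,"z": 0,"yaw": 0,"fingers": 0.5}
    - {"x": 0.2,"y": -0.15,"z": 0,"yaw": 0,"fingers": 0.5}
    - {"x": 0.2,"y": -0.15,"z": 0,"yaw": 0,"fingers": 0.5}
    - {"x": 0.2,"y": -0.15,"z": 0,"yaw": 0,"fingers": 0.5}
  force: 40

```text
time: 0.6
eef_pos: [0.368, -0.423, 0.2307]
tcp_rot: [0.985, 0.173, -0.0, -0.0]
contact_force: [0.1, -0.6, 0.7]
opening: 0.498
finger_force: 0.0
```

Request:
move_arm:
  plan:
    - {"x": 0.2,"y": -0.15,"z": 0,"yaw": 0,"fingers": 0.5}
    - {"x": 0.2,"y": -0.15,"z": 0,"yaw": 0,"fingers": 0.5}
    - {"x": 0.2,"y": -0.15,"z": 0,"yaw": 0,"fingers": 0.5}
    - {"x": 0.2,"y": -0.15,"z": 0,"yaw": 0,"fingers": 0.5}
    - {"x": 0.2,"y": -0.15,"z": 0,"yaw": 0,"fingers": 0.5}

```text
time: 1.1
eef_pos: [0.5046, -0.2136, 0.231]
tcp_rot: [0.985, 0.173, -0.0, -0.0]
contact_force: [-0.1, 0.1, 0.7]
opening: 0.498
finger_force: 0.0
```

```bash
python3 -c "
from h import *
go((.431,.318,.2))"
```

```text
t 1.1 tcp [ 0.5046 -0.2136  0.231 ] yawx 20.0 shift [ 0.1125 -0.5248  0.0311]
```

Request:
move_arm:
  plan:
    - {"x": 0.05,"y": -0.24,"z": 0,"yaw": 0,"fingers": 0.5}
    - {"x": 0.05,"y": -0.24,"z": 0,"yaw": 0,"fingers": 0.5}
    - {"x": 0.05,"y": -0.24,"z": 0,"yaw": 0,"fingers": 0.5}
    - {"x": 0.05,"y": -0.24,"z": 0,"yaw": 0,"fingers": 0.5}
    - {"x": 0.05,"y": -0.24,"z": 0,"yaw": 0,"fingers": 0.5}

```text
time: 1.6
eef_pos: [0.468, 0.0291, 0.2309]
tcp_rot: [0.985, 0.174, -0.0, -0.0]
contact_force: [0.7, 0.0, -0.7]
opening: 0.502
finger_force: 0.0
```

Request:
move_arm:
  plan:
    - {"x": 0.062,"y": -0.24,"z": 0.05,"yaw": 0,"fingers": 0.5}
    - {"x": 0.062,"y": -0.24,"z": 0.05,"yaw": 0,"fingers": 0.5}
    - {"x": 0.062,"y": -0.24,"z": 0.05,"yaw": 0,"fingers": 0.5}
    - {"x": 0.062,"y": -0.24,"z": 0.05,"yaw": 0,"fingers": 0.5}
    - {"x": 0.062,"y": -0.24,"z": 0.05,"yaw": 0,"fingers": 0.5}

```text
time: 2.1
eef_pos: [0.4447, 0.2728, 0.1813]
tcp_rot: [0.985, 0.174, -0.0, 0.0]
contact_force: [0.6, -0.3, -0.3]
opening: 0.502
finger_force: 0.0
```

```bash
python3 -c "
from h import *
print(ctrl.get_state()['qpos'])
go((.430,.318,.084))"
```

```text
[ 3.55702817e-01 -5.04340651e-03  1.99674119e+00 -1.26596282e-04
  1.14998482e+00  1.57752655e+00]
t 2.1 tcp [0.4447 0.2728 0.1813] yawx 20.0 shift [ 0.0017 -0.0475  0.0973]
```

Request:
move_arm:
  plan:
    - {"x": 0.002,"y": -0.047,"z": 0,"yaw": 0,"fingers": 0.5}
    - {"x": 0.002,"y": -0.047,"z": 0.04,"yaw": 0,"fingers": 0.5}
    - {"x": 0.002,"y": -0.047,"z": 0.08,"yaw": 0,"fingers": 0.5}
    - {"x": 0.002,"y": -0.047,"z": 0.097,"yaw": 0,"fingers": 0.5}
    - {"x": 0.002,"y": -0.047,"z": 0.097,"yaw": 0,"fingers": 0.5}

```text
time: 2.6
eef_pos: [0.4285, 0.3146, 0.081]
tcp_rot: [0.985, 0.174, -0.004, 0.001]
contact_force: [-0.3, 0.7, 0.1]
opening: 0.504
finger_force: 0.0
```

Request:
move_arm:
  plan:
    - {"x": 0,"y": 0,"z": 0,"yaw": 0,"fingers": 1}
    - {"x": 0,"y": 0,"z": 0,"yaw": 0,"fingers": 1}
    - {"x": 0,"y": 0,"z": 0,"yaw": 0,"fingers": 1}
    - {"x": 0,"y": 0,"z": 0,"yaw": 0,"fingers": 1}
    - {"x": 0,"y": 0,"z": 0,"yaw": 0,"fingers": 1}

```text
time: 3.1
eef_pos: [0.4321, 0.3162, 0.086]
tcp_rot: [0.985, 0.173, 0.001, -0.0]
contact_force: [-0.2, 2.4, -0.3]
opening: 0.261
finger_force: 39.3
```

Request:
move_arm:
  plan:
    - {"x": 0,"y": 0,"z": -0.01,"yaw": 0,"fingers": 1}
    - {"x": 0,"y": 0,"z": -0.025,"yaw": 0,"fingers": 1}
    - {"x": 0,"y": 0,"z": -0.045,"yaw": 0,"fingers": 1}
    - {"x": 0.02,"y": 0,"z": -0.06,"yaw": 0,"fingers": 1}
    - {"x": 0.06,"y": 0.02,"z": -0.06,"yaw": 0,"fingers": 1}

```text
time: 3.6
eef_pos: [0.4949, 0.3193, 0.1493]
tcp_rot: [0.985, 0.175, 0.002, -0.001]
contact_force: [0.7, 0.4, -1.2]
opening: 0.265
finger_force: 39.4
```

```bash
python3 -c "
from h import *
go((.60,.29,.022))"
```

```text
t 3.6 tcp [0.4949 0.3193 0.1493] yawx 20.2 shift [0.0879 0.0638 0.1277]
```

Request:
move_arm:
  plan:
    - {"x": 0.04,"y": 0.03,"z": 0,"yaw": 0,"fingers": 1}
    - {"x": 0.087,"y": 0.06,"z": 0,"yaw": 0,"fingers": 1}
    - {"x": 0.087,"y": 0.06,"z": 0.03,"yaw": 0,"fingers": 1}
    - {"x": 0.087,"y": 0.06,"z": 0.06,"yaw": 0,"fingers": 1}
    - {"x": 0.087,"y": 0.06,"z": 0.09,"yaw": 0,"fingers": 1}

```text
time: 4.1
eef_pos: [0.5982, 0.2902, 0.0555]
tcp_rot: [0.985, 0.173, 0.001, 0.0]
contact_force: [0.1, -0.1, -0.9]
opening: 0.266
finger_force: 39.4
```

```bash
python3 -c "
from h import *
go((.60,.29,.02))"
```

```text
t 4.1 tcp [0.5982 0.2902 0.0555] yawx 19.9 shift [0.0015 0.0008 0.0355]
```

Request:
move_arm:
  plan:
    - {"x": 0,"y": 0,"z": 0.015,"yaw": 0,"fingers": 1}
    - {"x": 0,"y": 0,"z": 0.027,"yaw": 0,"fingers": 1}
    - {"x": 0,"y": 0,"z": 0.034,"yaw": 0,"fingers": 1}
    - {"x": 0,"y": 0,"z": 0.036,"yaw": 0,"fingers": 1}
    - {"x": 0,"y": 0,"z": 0.036,"yaw": 0,"fingers": 1}

```text
time: 4.6
eef_pos: [0.5975, 0.2911, 0.02]
tcp_rot: [0.985, 0.174, 0.001, -0.0]
contact_force: [-0.4, -0.1, -0.3]
opening: 0.262
finger_force: 39.4
```

Request:
move_arm:
  plan:
    - {"x": 0,"y": 0,"z": 0,"yaw": 0,"fingers": 0.6}
    - {"x": 0,"y": 0,"z": 0,"yaw": 0,"fingers": 0.5}
    - {"x": 0,"y": 0,"z": -0.03,"yaw": 0,"fingers": 0.5}
    - {"x": 0,"y": 0,"z": -0.07,"yaw": 0,"fingers": 0.5}
    - {"x": 0,"y": 0,"z": -0.1,"yaw": 0,"fingers": 0.5}

```text
time: 5.1
eef_pos: [0.5978, 0.2911, 0.122]
tcp_rot: [0.985, 0.174, 0.002, -0.0]
contact_force: [0.2, 0.0, 0.2]
opening: 0.499
finger_force: 0.0
```

```bash
python3 -c "
from h import *
go((.4447,.0259,.13))"
```

```text
t 5.1 tcp [0.5978 0.2911 0.122 ] yawx 20.0 shift [-0.2345  0.1969 -0.0087]
```

Request:
move_arm:
  plan:
    - {"x": -0.16,"y": 0.135,"z": -0.01,"yaw": 0,"fingers": 0.6}
    - {"x": -0.16,"y": 0.135,"z": -0.01,"yaw": 0,"fingers": 0.6}
    - {"x": -0.16,"y": 0.135,"z": -0.01,"yaw": 0,"fingers": 0.6}
    - {"x": -0.16,"y": 0.135,"z": -0.01,"yaw": 0,"fingers": 0.6}
    - {"x": -0.16,"y": 0.135,"z": -0.01,"yaw": 0,"fingers": 0.6}

```text
time: 5.6
eef_pos: [0.4905, 0.1065, 0.1292]
tcp_rot: [0.985, 0.172, -0.0, 0.0]
contact_force: [0.3, 1.2, -0.2]
opening: 0.398
finger_force: 0.0
```

Request:
move_arm:
  plan:
    - {"x": -0.04,"y": 0.03,"z": 0,"yaw": 0,"fingers": 0.6}
    - {"x": -0.075,"y": 0.062,"z": 0,"yaw": 0,"fingers": 0.6}
    - {"x": -0.075,"y": 0.062,"z": 0,"yaw": 0,"fingers": 0.6}
    - {"x": -0.075,"y": 0.062,"z": 0.02,"yaw": 0,"fingers": 0.6}
    - {"x": -0.075,"y": 0.062,"z": 0.02,"yaw": 0,"fingers": 0.6}

```text
time: 6.1
eef_pos: [0.4426, 0.0258, 0.1078]
tcp_rot: [0.985, 0.173, -0.001, -0.001]
contact_force: [0.2, 0.3, -0.8]
opening: 0.4
finger_force: 0.0
```

```bash
python3 -c "
from h import *
go((.4447,.0259,.022))"
```

```text
t 6.1 tcp [0.4426 0.0258 0.1078] yawx 20.0 shift [0.0022 0.0007 0.0858]
```

Request:
move_arm:
  plan:
    - {"x": 0.002,"y": 0.001,"z": 0.04,"yaw": 0,"fingers": 0.6}
    - {"x": 0.002,"y": 0.001,"z": 0.075,"yaw": 0,"fingers": 0.6}
    - {"x": 0.002,"y": 0.001,"z": 0.085,"yaw": 0,"fingers": 0.6}
    - {"x": 0.002,"y": 0.001,"z": 0.085,"yaw": 0,"fingers": 0.6}
    - {"x": 0.002,"y": 0.001,"z": 0.085,"yaw": 0,"fingers": 1}
  force: 60

```text
time: 6.6
eef_pos: [0.4471, 0.0253, 0.0253]
tcp_rot: [0.985, 0.174, 0.001, 0.0]
contact_force: [0.6, 0.6, -0.3]
opening: 0.244
finger_force: 0.0
```

Request:
move_arm:
  plan:
    - {"x": 0,"y": 0,"z": 0,"yaw": 0,"fingers": 1}
    - {"x": 0,"y": 0,"z": 0,"yaw": 0,"fingers": 1}
    - {"x": 0,"y": 0,"z": -0.03,"yaw": 0,"fingers": 1}
    - {"x": 0,"y": 0,"z": -0.07,"yaw": 0,"fingers": 1}
    - {"x": 0,"y": 0,"z": -0.11,"yaw": 0,"fingers": 1}

```text
time: 7.1
eef_pos: [0.4451, 0.0251, 0.1355]
tcp_rot: [0.985, 0.173, -0.0, -0.0]
contact_force: [1.5, -0.7, -0.3]
opening: 0.089
finger_force: 58.6
```

```bash
python3 -c "
from h import *
go((.456,.3275,.035))"
```

```text
t 7.1 tcp [0.4451 0.0251 0.1355] yawx 20.0 shift [ 0.1135 -0.2804  0.1005]
```

Request:
move_arm:
  plan:
    - {"x": 0.09,"y": -0.22,"z": 0,"yaw": 0,"fingers": 1}
    - {"x": 0.09,"y": -0.22,"z": 0,"yaw": 0,"fingers": 1}
    - {"x": 0.09,"y": -0.22,"z": 0,"yaw": 0,"fingers": 1}
    - {"x": 0.09,"y": -0.22,"z": 0,"yaw": 0,"fingers": 1}
    - {"x": 0.09,"y": -0.22,"z": 0,"yaw": 0,"fingers": 1}

```text
time: 7.6
eef_pos: [0.4549, 0.2653, 0.1351]
tcp_rot: [0.985, 0.174, 0.001, -0.0]
contact_force: [0.4, 0.3, -0.3]
opening: 0.091
finger_force: 58.7
```

Request:
move_arm:
  plan:
    - {"x": 0.024,"y": -0.06,"z": 0,"yaw": 0,"fingers": 1}
    - {"x": 0.024,"y": -0.06,"z": 0,"yaw": 0,"fingers": 1}
    - {"x": 0.024,"y": -0.06,"z": 0.02,"yaw": 0,"fingers": 1}
    - {"x": 0.024,"y": -0.06,"z": 0.05,"yaw": 0,"fingers": 1}
    - {"x": 0.024,"y": -0.06,"z": 0.08,"yaw": 0,"fingers": 1}

```text
time: 8.1
eef_pos: [0.4577, 0.3272, 0.0542]
tcp_rot: [0.985, 0.174, 0.001, -0.0]
contact_force: [0.5, -0.2, -0.7]
opening: 0.091
finger_force: 58.8
```

```bash
python3 -c "
from h import *
go((.456,.3275,.032))"
```

```text
t 8.1 tcp [0.4577 0.3272 0.0542] yawx 20.0 shift [-0.0015 -0.0008  0.0222]
```

Request:
move_arm:
  plan:
    - {"x": -0.002,"y": 0,"z": 0.015,"yaw": 0,"fingers": 1}
    - {"x": -0.002,"y": 0,"z": 0.022,"yaw": 0,"fingers": 1}
    - {"x": -0.002,"y": 0,"z": 0.022,"yaw": 0,"fingers": 1}
    - {"x": -0.002,"y": 0,"z": 0.022,"yaw": 0,"fingers": 0.75}
    - {"x": -0.002,"y": 0,"z": 0.022,"yaw": 0,"fingers": 0.75}

```text
time: 8.6
eef_pos: [0.4566, 0.3271, 0.0338]
tcp_rot: [0.985, 0.173, 0.002, -0.0]
contact_force: [0.3, -0.6, 1.0]
opening: 0.244
finger_force: 0.0
```

Request:
move_arm:
  plan:
    - {"x": 0,"y": 0,"z": -0.03,"yaw": 0,"fingers": 0.7}
    - {"x": 0,"y": 0,"z": -0.07,"yaw": 0,"fingers": 0.7}
    - {"x": 0,"y": 0,"z": -0.1,"yaw": 0,"fingers": 0.6}
    - {"x": 0,"y": 0.04,"z": -0.1,"yaw": 0,"fingers": 0.6}
    - {"x": -0.02,"y": 0.08,"z": -0.1,"yaw": 0,"fingers": 0.6}

```text
time: 9.1
eef_pos: [0.4671, 0.2451, 0.136]
tcp_rot: [0.985, 0.175, 0.005, -0.0]
contact_force: [0.3, -0.5, -0.9]
opening: 0.401
finger_force: 0.0
```

```bash
python3 -c "
from h import *
go((.4555,-.0322,.11))
ims={n:pic(n) for n in M}
a=crop('s',ims['scene'],225,105,60,60,6);b=crop('t',ims['top'],132,211,60,60,6);cv2.imwrite('pics/c4.png',np.hstack([a,b]))"
```

```text
t 9.1 tcp [0.4671 0.2451 0.136 ] yawx 20.1 shift [-0.1065  0.2563  0.0253]
```

View pics/c4.png

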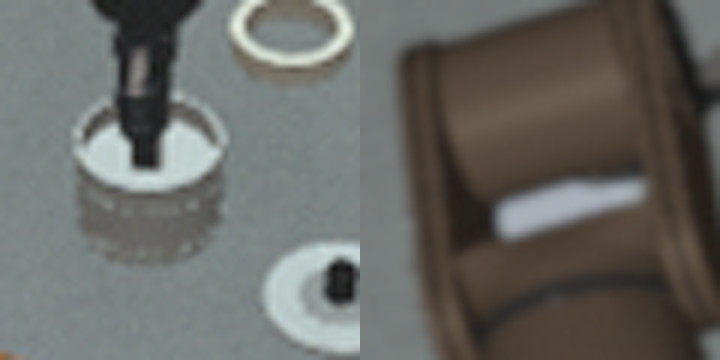

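The canister stands upright and the lid lies flat on the bench at about (340,300) in the crop. The arm hides the canister's inside. Next is head B.

Request:
move_arm:
  plan:
    - {"x": -0.09,"y": 0.22,"z": 0.0,"yaw": 0,"fingers": 0.6}
    - {"x": -0.09,"y": 0.22,"z": 0.0,"yaw": 0,"fingers": 0.6}
    - {"x": -0.09,"y": 0.22,"z": 0.0,"yaw": 0,"fingers": 0.6}
    - {"x": -0.09,"y": 0.22,"z": 0.0,"yaw": 0,"fingers": 0.6}
    - {"x": -0.09,"y": 0.22,"z": 0.0,"yaw": 0,"fingers": 0.6}

```text
time: 9.7
eef_pos: [0.4548, 0.0049, 0.1333]
tcp_rot: [0.985, 0.173, 0.001, 0.001]
contact_force: [0.4, 0.1, 0.6]
opening: 0.401
finger_force: 0.0
```

Request:
move_arm:
  plan:
    - {"x": -0.0165,"y": 0.036,"z": 0,"yaw": 0,"fingers": 0.6}
    - {"x": -0.0165,"y": 0.036,"z": 0.025,"yaw": 0,"fingers": 0.6}
    - {"x": -0.0165,"y": 0.036,"z": 0.025,"yaw": 0,"fingers": 0.6}

```text
time: 10.0
eef_pos: [0.4497, -0.0329, 0.1054]
tcp_rot: [0.985, 0.172, -0.002, -0.001]
contact_force: [-0.8, 0.0, -0.3]
opening: 0.395
finger_force: 0.0
```

```bash
python3 -c "
from h import *
go((.4555,-.0322,.024))
im=pic('scene');cv2.imwrite('pics/s2.png',crop('s',im,185,105,110,130,4))"
```

```text
t 10.0 tcp [ 0.4497 -0.0329  0.1054] yawx 19.8 shift [0.0059 0.0016 0.0814]
```

View pics/s2.png

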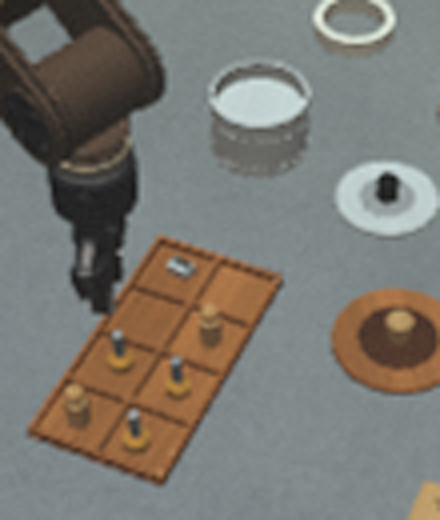

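Head A is gone from the tray, with the others at about (118,345), (178,370), (134,425) and dolls at (209,322), (77,400). The canister's inside shows no obvious head, so I'll check from the top camera.

```bash
python3 -c "
from h import *
im=pic('top');cv2.imwrite('pics/t2.png',crop('t',im,132,180,110,90,6))"
```

```text
(no output)
```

View pics/t2.png

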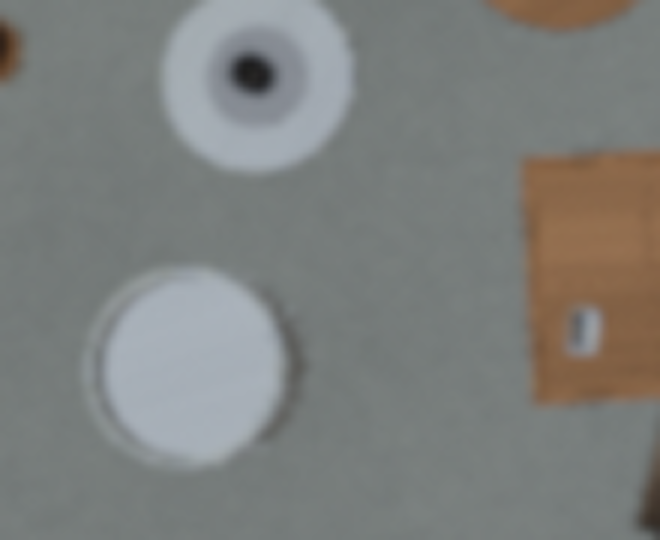

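```bash
python3 - <<'E'
from h import *
g=lambda p,k,o:((p[0]+.5)/k-.5+o[0],(p[1]+.5)/k-.5+o[1])
for z in(.005,.06,.075):
    print(z,[(n,(px(n,(.43,.318,z))).round(1)) for n in M])
print("white disc top",np.round(g((195,365),6,(132,180)),1),"ring outer",np.round(g((187,366),6,(132,180)),1))
print("scene white",np.round(g((261,103),4,(185,105)),1))
ims={n:pic(n) for n in M}
for n,c in(("top",(.43,.318,.075)),("scene",(.43,.318,.075))):
    for dx,dy in((.026,.01),(0,0)):
        u=px(n,(.43+dx,.318+dy,.05)).round().astype(int);print(n,u,ims[n][u[1]-4:u[1]+5:2,u[0]-4:u[0]+5:2].mean(2).round())
b=PAR["clid"]; 
meas("clid",ims,.005)
E
```

```text
0.005 [('scene', array([249.7, 139.4])), ('top', array([166.7, 241. ]))]
0.06 [('scene', array([249.6, 130. ])), ('top', array([163., 241.]))]
0.075 [('scene', array([249.6, 127.4])), ('top', array([161.9, 241. ]))]
white disc top [164.1 240.4] ring outer [162.8 240.6]
scene white [249.9 130.4]
top [161 233] [[171. 175. 176. 176. 176.]
 [176. 175. 176. 176. 176.]
 [176. 176. 176. 177. 177.]
 [177. 177. 176. 176. 177.]
 [176. 176. 176. 176. 176.]]
top [164 241] [[176. 176. 176. 175. 175.]
 [175. 174. 174. 174. 174.]
 [175. 174. 175. 175. 174.]
 [175. 174. 174. 174. 174.]
 [173. 174. 174. 176. 176.]]
scene [256 132] [[205. 204. 207. 206. 113.]
 [205. 206. 206. 207. 215.]
 [204. 207. 206. 207. 162.]
 [208. 210. 199. 141.  87.]
 [164. 116.  94.  95. 108.]]
scene [250 132] [[206. 203. 203. 205. 204.]
 [204. 202. 203. 205. 206.]
 [204. 204. 202. 204. 207.]
 [204. 204. 206. 208. 210.]
 [162. 178. 176. 164. 116.]]
clid scene [249.4 127.7] (np.float64(17.2), np.float64(26.0)) [0.3928 0.3881]
clid top [163.5 240.5] (np.float64(29.5), np.float64(33.4)) [0.4317 0.3292]
   tri [0.4316 0.3123 0.0782]
```

The white disc triangulates to about z = 0.06, but the fingers passed freely down to z = 0.034 there. It must be only a drawn inner surface that hides whatever is below it. Head A was still gripped at the canister and can be seen nowhere else, so it is inside. I'll continue with head B.

Request:
move_arm:
  plan:
    - {"x": 0.006,"y": 0.001,"z": 0.02,"yaw": 0,"fingers": 0.6}
    - {"x": 0.006,"y": 0.001,"z": 0.06,"yaw": 0,"fingers": 0.6}
    - {"x": 0.006,"y": 0.001,"z": 0.08,"yaw": 0,"fingers": 0.6}
    - {"x": 0.006,"y": 0.001,"z": 0.08,"yaw": 0,"fingers": 0.6}
    - {"x": 0.006,"y": 0.001,"z": 0.08,"yaw": 0,"fingers": 1}

```text
time: 10.7
eef_pos: [0.4579, -0.0309, 0.0279]
tcp_rot: [0.985, 0.174, 0.001, 0.0]
contact_force: [0.0, 0.4, 0.2]
opening: 0.245
finger_force: 0.0
```

Request:
move_arm:
  plan:
    - {"x": 0,"y": 0,"z": 0,"yaw": 0,"fingers": 1}
    - {"x": 0,"y": 0,"z": 0,"yaw": 0,"fingers": 1}
    - {"x": 0,"y": 0,"z": -0.03,"yaw": 0,"fingers": 1}
    - {"x": 0,"y": 0,"z": -0.07,"yaw": 0,"fingers": 1}
    - {"x": 0,"y": 0,"z": -0.11,"yaw": 0,"fingers": 1}

```text
time: 11.2
eef_pos: [0.4568, -0.0313, 0.1386]
tcp_rot: [0.985, 0.173, 0.0, 0.0]
contact_force: [1.1, -1.0, -1.3]
opening: 0.088
finger_force: 58.5
```

```bash
python3 -c "
from h import *
go((.404,.308,.032))"
```

```text
t 11.2 tcp [ 0.4568 -0.0313  0.1386] yawx 20.0 shift [ 0.0664 -0.3369  0.1066]
```

Request:
move_arm:
  plan:
    - {"x": 0.05,"y": -0.24,"z": 0,"yaw": 0,"fingers": 1}
    - {"x": 0.05,"y": -0.24,"z": 0,"yaw": 0,"fingers": 1}
    - {"x": 0.05,"y": -0.24,"z": 0,"yaw": 0,"fingers": 1}
    - {"x": 0.05,"y": -0.24,"z": 0,"yaw": 0,"fingers": 1}
    - {"x": 0.05,"y": -0.24,"z": 0,"yaw": 0,"fingers": 1}

```text
time: 11.7
eef_pos: [0.4217, 0.2134, 0.1382]
tcp_rot: [0.985, 0.174, 0.001, -0.0]
contact_force: [1.0, -0.5, -0.4]
opening: 0.092
finger_force: 58.6
```

Request:
move_arm:
  plan:
    - {"x": 0.017,"y": -0.05,"z": 0,"yaw": 0,"fingers": 1}
    - {"x": 0.017,"y": -0.097,"z": 0,"yaw": 0,"fingers": 1}
    - {"x": 0.017,"y": -0.097,"z": 0,"yaw": 0,"fingers": 1}
    - {"x": 0.017,"y": -0.097,"z": 0,"yaw": 0,"fingers": 1}

```text
time: 12.1
eef_pos: [0.4044, 0.3092, 0.1375]
tcp_rot: [0.985, 0.175, 0.001, 0.0]
contact_force: [-0.5, 0.9, -1.3]
opening: 0.089
finger_force: 58.8
```

```bash
python3 -c "
from h import *
go((.404,.308,.036))"
```

```text
t 12.1 tcp [0.4044 0.3092 0.1375] yawx 20.2 shift [-0.0009  0.001   0.1015]
```

Now I lower and release head B, then retreat towards head C at (.5213,-.0353).

Request:
move_arm:
  plan:
    - {"x": 0,"y": 0,"z": 0.03,"yaw": 0,"fingers": 1}
    - {"x": 0,"y": 0,"z": 0.06,"yaw": 0,"fingers": 1}
    - {"x": 0,"y": 0,"z": 0.09,"yaw": 0,"fingers": 1}
    - {"x": 0,"y": 0,"z": 0.1,"yaw": 0,"fingers": 1}
    - {"x": 0,"y": 0,"z": 0.1,"yaw": 0,"fingers": 1}

```text
time: 12.6
eef_pos: [0.4043, 0.3066, 0.0357]
tcp_rot: [0.985, 0.173, -0.002, 0.001]
contact_force: [-0.3, -0.4, -0.1]
opening: 0.088
finger_force: 58.8
```

Request:
move_arm:
  plan:
    - {"x": 0,"y": 0,"z": 0,"yaw": 0,"fingers": 0.75}
    - {"x": 0,"y": 0,"z": 0,"yaw": 0,"fingers": 0.75}
    - {"x": 0,"y": 0,"z": -0.03,"yaw": 0,"fingers": 0.75}
    - {"x": 0,"y": 0,"z": -0.07,"yaw": 0,"fingers": 0.75}
    - {"x": 0,"y": 0,"z": -0.1,"yaw": 0,"fingers": 0.6}

```text
time: 13.1
eef_pos: [0.4062, 0.3089, 0.1409]
tcp_rot: [0.985, 0.174, 0.002, -0.001]
contact_force: [-0.1, 0.9, -0.3]
opening: 0.394
finger_force: 0.0
```

```bash
python3 -c "
from h import *
go((.5213,-.0353,.11))"
```

```text
t 13.1 tcp [0.4062 0.3089 0.1409] yawx 20.0 shift [-0.0096  0.3628  0.0307]
```

Request:
move_arm:
  plan:
    - {"x": -0.006,"y": 0.24,"z": 0,"yaw": 0,"fingers": 0.6}
    - {"x": -0.006,"y": 0.24,"z": 0,"yaw": 0,"fingers": 0.6}
    - {"x": -0.006,"y": 0.24,"z": 0,"yaw": 0,"fingers": 0.6}
    - {"x": -0.006,"y": 0.24,"z": 0,"yaw": 0,"fingers": 0.6}
    - {"x": -0.006,"y": 0.24,"z": 0,"yaw": 0,"fingers": 0.6}

```text
time: 13.6
eef_pos: [0.4828, 0.0782, 0.1392]
tcp_rot: [0.985, 0.173, 0.002, 0.001]
contact_force: [0.2, 0.5, -0.7]
opening: 0.399
finger_force: 0.0
```

Request:
move_arm:
  plan:
    - {"x": -0.004,"y": 0.05,"z": 0,"yaw": 0,"fingers": 0.6}
    - {"x": -0.004,"y": 0.1,"z": 0,"yaw": 0,"fingers": 0.6}
    - {"x": -0.004,"y": 0.123,"z": 0.02,"yaw": 0,"fingers": 0.6}
    - {"x": -0.004,"y": 0.123,"z": 0.03,"yaw": 0,"fingers": 0.6}
    - {"x": -0.004,"y": 0.123,"z": 0.03,"yaw": 0,"fingers": 0.6}

```text
time: 14.1
eef_pos: [0.5186, -0.0362, 0.1061]
tcp_rot: [0.985, 0.173, -0.001, -0.001]
contact_force: [-0.4, 0.9, -0.5]
opening: 0.402
finger_force: 0.0
```

```bash
cat >>h.py <<'E'
def tips(im):
    "pale/grey blobs in the tray (scene view), as tips on plane z=.05"
    x,y,w,h=185,160,75,70;k=4;c=cv2.resize(im[y:y+h,x:x+w],None,fx=k,fy=k,interpolation=cv2.INTER_CUBIC);q=cv2.cvtColor(c,cv2.COLOR_BGR2HSV)
    poly=np.array([(px("scene",p)-(x-.5,y-.5))*k for p in((.547,.137,.005),(.561,-.136,.005),(.421,-.142,.005),(.4085,.131,.005))]).astype(np.int32)
    roi=np.zeros(q.shape[:2],np.uint8);cv2.fillPoly(roi,[poly],255)
    for nm,m in(("steel",cv2.inRange(q,np.array((0,0,90)),np.array((180,70,255)))),("brass",cv2.inRange(q,np.array((17,130,100)),np.array((35,255,255)))),("pale",cv2.inRange(q,np.array((12,40,165)),np.array((30,150,255))))):
        m=cv2.bitwise_and(m,roi);_,_,st,ce=cv2.connectedComponentsWithStats(m)
        for s,cc in list(zip(st,ce))[1:]:
            if s[4]>25: u=(cc+.5)/k-.5+(x,y);print(nm,s[4],u.round(1),onz("scene",*u,{"steel":.05,"brass":.012,"pale":.049}[nm]).round(3)[:2])
E
python3 -c "
from h import *
go((.5213,-.0353,.025))
tips(pic('scene'))"
```

```text
t 14.1 tcp [ 0.5186 -0.0362  0.1061] yawx 19.9 shift [0.003  0.0002 0.0811]
steel 74 [232.2 171.9] [0.477 0.074]
steel 355 [223.2 176.7] [0.457 0.036]
steel 97 [228.6 195. ] [ 0.521 -0.036]
steel 119 [217.9 208.3] [ 0.516 -0.108]
brass 311 [229.  201.3] [ 0.521 -0.036]
brass 329 [218.7 214.7] [ 0.517 -0.109]
pale 1055 [240.3 177.6] [0.519 0.062]
pale 453 [232.1 188.6] [ 0.517 -0.001]
pale 30 [241.4 187.2] [0.546 0.02 ]
pale 26 [233.6 193.1] [ 0.533 -0.018]
pale 75 [240.3 194.5] [ 0.559 -0.013]
pale 132 [223.9 199.2] [ 0.515 -0.061]
pale 185 [235.3 202.1] [ 0.559 -0.054]
pale 140 [202.9 202.5] [ 0.452 -0.109]
pale 151 [197.6 208.5] [ 0.45  -0.142]
pale 40 [227.3 217.5] [ 0.567 -0.128]
```

Request:
move_arm:
  plan:
    - {"x": 0.003,"y": 0,"z": 0.02,"yaw": 0,"fingers": 0.6}
    - {"x": 0.003,"y": 0,"z": 0.06,"yaw": 0,"fingers": 0.6}
    - {"x": 0.003,"y": 0,"z": 0.081,"yaw": 0,"fingers": 0.6}
    - {"x": 0.003,"y": 0,"z": 0.081,"yaw": 0,"fingers": 0.6}
    - {"x": 0.003,"y": 0,"z": 0.081,"yaw": 0,"fingers": 1}

```text
time: 14.65
eef_pos: [0.5228, -0.0343, 0.027]
tcp_rot: [0.985, 0.174, 0.0, 0.0]
contact_force: [0.2, -0.5, -0.5]
opening: 0.246
finger_force: 0.0
```

Request:
move_arm:
  plan:
    - {"x": 0,"y": 0,"z": 0,"yaw": 0,"fingers": 1}
    - {"x": 0,"y": 0,"z": 0,"yaw": 0,"fingers": 1}
    - {"x": 0,"y": 0,"z": -0.03,"yaw": 0,"fingers": 1}
    - {"x": 0,"y": 0,"z": -0.07,"yaw": 0,"fingers": 1}
    - {"x": 0,"y": 0,"z": -0.11,"yaw": 0,"fingers": 1}

```text
time: 15.15
eef_pos: [0.5221, -0.0352, 0.1377]
tcp_rot: [0.985, 0.173, 0.0, 0.0]
contact_force: [0.3, -0.8, -0.7]
opening: 0.091
finger_force: 58.5
```

```bash
python3 -c "
from h import *
go((.4355,.303,.04))"
```

```text
t 15.15 tcp [ 0.5221 -0.0352  0.1377] yawx 20.0 shift [ 0.0342 -0.3475  0.0977]
```

Request:
move_arm:
  plan:
    - {"x": 0.024,"y": -0.24,"z": 0,"yaw": 0,"fingers": 1}
    - {"x": 0.024,"y": -0.24,"z": 0,"yaw": 0,"fingers": 1}
    - {"x": 0.024,"y": -0.24,"z": 0,"yaw": 0,"fingers": 1}
    - {"x": 0.024,"y": -0.24,"z": 0,"yaw": 0,"fingers": 1}
    - {"x": 0.024,"y": -0.24,"z": 0,"yaw": 0,"fingers": 1}

```text
time: 15.65
eef_pos: [0.4623, 0.2007, 0.1372]
tcp_rot: [0.985, 0.174, 0.001, -0.0]
contact_force: [0.8, -0.9, 0.2]
opening: 0.092
finger_force: 58.7
```

Request:
move_arm:
  plan:
    - {"x": 0.01,"y": -0.05,"z": 0,"yaw": 0,"fingers": 1}
    - {"x": 0.01,"y": -0.107,"z": 0,"yaw": 0,"fingers": 1}
    - {"x": 0.01,"y": -0.107,"z": 0,"yaw": 0,"fingers": 1}
    - {"x": 0.01,"y": -0.107,"z": 0,"yaw": 0,"fingers": 1}

```text
time: 16.05
eef_pos: [0.4352, 0.3038, 0.1367]
tcp_rot: [0.985, 0.175, 0.001, -0.0]
contact_force: [0.2, -0.2, -0.8]
opening: 0.093
finger_force: 58.7
```

```bash
python3 -c "
from h import *
go((.4355,.303,.04))"
```

```text
t 16.05 tcp [0.4352 0.3038 0.1367] yawx 20.2 shift [-0.0001  0.0008  0.0967]
```

Request:
move_arm:
  plan:
    - {"x": 0,"y": 0,"z": 0.03,"yaw": 0,"fingers": 1}
    - {"x": 0,"y": 0,"z": 0.055,"yaw": 0,"fingers": 1}
    - {"x": 0,"y": 0,"z": 0.08,"yaw": 0,"fingers": 1}
    - {"x": 0,"y": 0,"z": 0.095,"yaw": 0,"fingers": 1}
    - {"x": 0,"y": 0,"z": 0.095,"yaw": 0,"fingers": 1}

```text
time: 16.55
eef_pos: [0.4346, 0.3005, 0.0388]
tcp_rot: [0.985, 0.173, -0.002, 0.001]
contact_force: [-0.4, 0.2, -0.8]
opening: 0.088
finger_force: 58.7
```

Request:
move_arm:
  plan:
    - {"x": 0,"y": 0,"z": 0,"yaw": 0,"fingers": 0.75}
    - {"x": 0,"y": 0,"z": 0,"yaw": 0,"fingers": 0.75}
    - {"x": 0,"y": 0,"z": -0.03,"yaw": 0,"fingers": 0.75}
    - {"x": 0,"y": 0,"z": -0.07,"yaw": 0,"fingers": 0.75}
    - {"x": 0,"y": 0,"z": -0.1,"yaw": 0,"fingers": 0.6}

```text
time: 17.05
eef_pos: [0.4371, 0.303, 0.1449]
tcp_rot: [0.985, 0.174, 0.002, -0.001]
contact_force: [-0.3, 1.0, 0.3]
opening: 0.39
finger_force: 0.0
```

```bash
python3 -c "
from h import *
go((.5172,-.1079,.11))"
```

```text
t 17.05 tcp [0.4371 0.303  0.1449] yawx 20.0 shift [-0.0653  0.4135  0.0344]
```

Request:
move_arm:
  plan:
    - {"x": -0.035,"y": 0.24,"z": 0,"yaw": 0,"fingers": 0.6}
    - {"x": -0.035,"y": 0.24,"z": 0,"yaw": 0,"fingers": 0.6}
    - {"x": -0.035,"y": 0.24,"z": 0,"yaw": 0,"fingers": 0.6}
    - {"x": -0.035,"y": 0.24,"z": 0,"yaw": 0,"fingers": 0.6}
    - {"x": -0.035,"y": 0.24,"z": 0,"yaw": 0,"fingers": 0.6}

```text
time: 17.55
eef_pos: [0.486, 0.0626, 0.1431]
tcp_rot: [0.985, 0.173, 0.002, 0.001]
contact_force: [-0.2, 0.0, 0.8]
opening: 0.398
finger_force: 0.0
```

Request:
move_arm:
  plan:
    - {"x": -0.03,"y": 0.045,"z": 0,"yaw": 0,"fingers": 0.6}
    - {"x": -0.03,"y": 0.09,"z": 0,"yaw": 0,"fingers": 0.6}
    - {"x": -0.03,"y": 0.135,"z": 0,"yaw": 0,"fingers": 0.6}
    - {"x": -0.03,"y": 0.173,"z": 0.025,"yaw": 0,"fingers": 0.6}
    - {"x": -0.03,"y": 0.173,"z": 0.035,"yaw": 0,"fingers": 0.6}

```text
time: 18.05
eef_pos: [0.5176, -0.1124, 0.1068]
tcp_rot: [0.985, 0.171, 0.001, 0.001]
contact_force: [0.0, 0.5, -0.3]
opening: 0.399
finger_force: 0.0
```

```bash
python3 -c "
from h import *
go((.5172,-.1079,.026))
tips(pic('scene'))"
```

```text
t 18.05 tcp [ 0.5176 -0.1124  0.1068] yawx 19.7 shift [ 0.0009 -0.0046  0.0808]
steel 378 [229.7 171.4] [0.466 0.072]
steel 362 [211.1 192. ] [ 0.454 -0.053]
steel 119 [217.9 208.3] [ 0.516 -0.108]
brass 344 [218.7 214.7] [ 0.517 -0.109]
pale 991 [240.5 177.6] [0.52  0.063]
pale 68 [233.6 184.3] [0.512 0.02 ]
pale 263 [231.8 189.6] [ 0.519 -0.006]
pale 31 [230.1 192.4] [ 0.52  -0.022]
pale 67 [240.6 194.1] [ 0.559 -0.011]
pale 84 [225.6 197.5] [ 0.516 -0.051]
pale 46 [227.8 196. ] [ 0.52  -0.041]
pale 59 [222.6 200.7] [ 0.514 -0.069]
pale 46 [236.9 199.9] [ 0.56  -0.042]
pale 134 [202.9 202.4] [ 0.452 -0.109]
pale 55 [234.7 203.9] [ 0.561 -0.062]
pale 129 [197.6 208.4] [ 0.45  -0.141]
pale 28 [227.4 217.4] [ 0.567 -0.128]
```

Request:
move_arm:
  plan:
    - {"x": 0.001,"y": -0.002,"z": 0.02,"yaw": 0,"fingers": 0.6}
    - {"x": 0.001,"y": -0.002,"z": 0.06,"yaw": 0,"fingers": 0.6}
    - {"x": 0.001,"y": -0.002,"z": 0.081,"yaw": 0,"fingers": 0.6}
    - {"x": 0.001,"y": -0.002,"z": 0.081,"yaw": 0,"fingers": 0.6}
    - {"x": 0.001,"y": -0.002,"z": 0.081,"yaw": 0,"fingers": 1}

```text
time: 18.6
eef_pos: [0.5166, -0.1051, 0.0261]
tcp_rot: [0.985, 0.174, 0.001, 0.0]
contact_force: [2.8, -0.3, -0.1]
opening: 0.249
finger_force: 0.0
```

Request:
move_arm:
  plan:
    - {"x": 0,"y": 0,"z": 0,"yaw": 0,"fingers": 1}
    - {"x": 0,"y": 0,"z": 0,"yaw": 0,"fingers": 1}
    - {"x": 0,"y": 0,"z": -0.03,"yaw": 0,"fingers": 1}
    - {"x": 0,"y": 0,"z": -0.07,"yaw": 0,"fingers": 1}
    - {"x": 0,"y": 0,"z": -0.11,"yaw": 0,"fingers": 1}

```text
time: 19.1
eef_pos: [0.5158, -0.1055, 0.1367]
tcp_rot: [0.985, 0.174, 0.0, -0.0]
contact_force: [1.3, -0.2, 0.0]
opening: 0.092
finger_force: 58.5
```

```bash
python3 -c "
from h import *
go((.4245,.333,.042))"
```

```text
t 19.1 tcp [ 0.5158 -0.1055  0.1367] yawx 20.0 shift [ 0.0641 -0.4433  0.0947]
```

Request:
move_arm:
  plan:
    - {"x": 0.034,"y": -0.24,"z": 0,"yaw": 0,"fingers": 1}
    - {"x": 0.034,"y": -0.24,"z": 0,"yaw": 0,"fingers": 1}
    - {"x": 0.034,"y": -0.24,"z": 0,"yaw": 0,"fingers": 1}
    - {"x": 0.034,"y": -0.24,"z": 0,"yaw": 0,"fingers": 1}
    - {"x": 0.034,"y": -0.24,"z": 0,"yaw": 0,"fingers": 1}

```text
time: 19.6
eef_pos: [0.4654, 0.1336, 0.1362]
tcp_rot: [0.985, 0.174, 0.001, -0.0]
contact_force: [0.3, 0.3, -1.1]
opening: 0.1
finger_force: 58.7
```

Request:
move_arm:
  plan:
    - {"x": 0.03,"y": -0.05,"z": 0,"yaw": 0,"fingers": 1}
    - {"x": 0.03,"y": -0.1,"z": 0,"yaw": 0,"fingers": 1}
    - {"x": 0.03,"y": -0.15,"z": 0,"yaw": 0,"fingers": 1}
    - {"x": 0.03,"y": -0.203,"z": 0,"yaw": 0,"fingers": 1}
    - {"x": 0.03,"y": -0.203,"z": 0,"yaw": 0,"fingers": 1}

```text
time: 20.1
eef_pos: [0.423, 0.3365, 0.1362]
tcp_rot: [0.984, 0.176, 0.001, -0.001]
contact_force: [0.1, -1.0, -0.4]
opening: 0.092
finger_force: 58.8
```

```bash
python3 -c "
from h import *
go((.4245,.333,.045))"
```

```text
t 20.1 tcp [0.423  0.3365 0.1362] yawx 20.3 shift [0.     0.004  0.0911]
```

Request:
move_arm:
  plan:
    - {"x": 0,"y": 0.002,"z": 0.03,"yaw": 0,"fingers": 1}
    - {"x": 0,"y": 0.002,"z": 0.055,"yaw": 0,"fingers": 1}
    - {"x": 0,"y": 0.002,"z": 0.08,"yaw": 0,"fingers": 1}
    - {"x": 0,"y": 0.002,"z": 0.09,"yaw": 0,"fingers": 1}
    - {"x": 0,"y": 0.002,"z": 0.09,"yaw": 0,"fingers": 1}

```text
time: 20.6
eef_pos: [0.4247, 0.3298, 0.0438]
tcp_rot: [0.985, 0.173, -0.001, 0.0]
contact_force: [-0.7, 0.7, -0.3]
opening: 0.09
finger_force: 58.8
```

Request:
move_arm:
  plan:
    - {"x": 0,"y": 0,"z": 0,"yaw": 0,"fingers": 0.78}
    - {"x": 0,"y": 0,"z": 0,"yaw": 0,"fingers": 0.78}
    - {"x": 0,"y": 0,"z": -0.03,"yaw": 0,"fingers": 0.78}
    - {"x": 0,"y": 0,"z": -0.07,"yaw": 0,"fingers": 0.75}
    - {"x": 0,"y": 0,"z": -0.1,"yaw": 0,"fingers": 0.5}

```text
time: 21.1
eef_pos: [0.4267, 0.3312, 0.1488]
tcp_rot: [0.985, 0.174, 0.002, -0.001]
contact_force: [0.6, -0.3, -0.1]
opening: 0.406
finger_force: 0.0
```

```bash
python3 -c "
from h import *
go((.5198,.034,.11))"
```

```text
t 21.1 tcp [0.4267 0.3312 0.1488] yawx 20.0 shift [-0.0142  0.3111  0.0385]
```

```bash
cat >>h.py <<'E'
def same(im,n,p,r=7):
    a=cv2.imread(f"pics/{n}0.png").astype(int);u=px(n,p).round().astype(int);s=np.s_[u[1]-r:u[1]+r+1,u[0]-r:u[0]+r+1]
    return round(float(np.abs(a[s]-im[s].astype(int)).mean()),1)
E
python3 -c "
from h import *
im=pic('scene');t=pic('top')
print([(same(im,'scene',p),same(t,'top',p)) for p in((.52,.034,.04),(.454,-.108,.04),(.687,.1136,.03),(.5213,-.0353,.03))])"
```

```text
[(2.5, 3.0), (2.5, 2.8), (2.1, 2.2), (7.8, 3.9)]
```

Request:
move_arm:
  plan:
    - {"x": -0.011,"y": 0.24,"z": 0,"yaw": 0,"fingers": 0.5}
    - {"x": -0.011,"y": 0.24,"z": 0,"yaw": 0,"fingers": 0.5}
    - {"x": -0.011,"y": 0.24,"z": 0,"yaw": 0,"fingers": 0.5}
    - {"x": -0.011,"y": 0.24,"z": 0,"yaw": 0,"fingers": 0.5}
    - {"x": -0.011,"y": 0.24,"z": 0,"yaw": 0,"fingers": 0.5}

```text
time: 21.7
eef_pos: [0.4978, 0.0989, 0.1455]
tcp_rot: [0.985, 0.173, 0.001, 0.0]
contact_force: [1.1, 0.2, -0.2]
opening: 0.503
finger_force: 0.0
```

Request:
move_arm:
  plan:
    - {"x": -0.003,"y": 0.045,"z": 0,"yaw": 0,"fingers": 0.5}
    - {"x": -0.003,"y": 0.07,"z": 0,"yaw": 0,"fingers": 0.5}
    - {"x": -0.003,"y": 0.07,"z": 0.025,"yaw": 0,"fingers": 0.5}
    - {"x": -0.003,"y": 0.07,"z": 0.035,"yaw": 0,"fingers": 0.5}
    - {"x": -0.003,"y": 0.07,"z": 0.035,"yaw": 0,"fingers": 0.5}

```text
time: 22.2
eef_pos: [0.5165, 0.0348, 0.1079]
tcp_rot: [0.985, 0.174, -0.002, -0.001]
contact_force: [0.1, -0.5, -0.9]
opening: 0.496
finger_force: 0.0
```

```bash
python3 -c "
from h import *
go((.5198,.034,.017))"
```

```text
t 22.2 tcp [0.5165 0.0348 0.1079] yawx 20.0 shift [0.0032 0.0021 0.0909]
```

Request:
move_arm:
  plan:
    - {"x": 0.003,"y": 0.001,"z": 0.02,"yaw": 0,"fingers": 0.5}
    - {"x": 0.003,"y": 0.001,"z": 0.06,"yaw": 0,"fingers": 0.5}
    - {"x": 0.003,"y": 0.001,"z": 0.09,"yaw": 0,"fingers": 0.5}
    - {"x": 0.003,"y": 0.001,"z": 0.09,"yaw": 0,"fingers": 0.5}
    - {"x": 0.003,"y": 0.001,"z": 0.09,"yaw": 0,"fingers": 1}

```text
time: 22.7
eef_pos: [0.5216, 0.0351, 0.0206]
tcp_rot: [0.985, 0.174, 0.0, -0.0]
contact_force: [-0.4, 0.6, 0.9]
opening: 0.341
finger_force: 0.0
```

Request:
move_arm:
  plan:
    - {"x": 0,"y": 0,"z": 0,"yaw": 0,"fingers": 1}
    - {"x": 0,"y": 0,"z": 0,"yaw": 0,"fingers": 1}
    - {"x": 0,"y": 0,"z": -0.03,"yaw": 0,"fingers": 1}
    - {"x": 0,"y": 0,"z": -0.07,"yaw": 0,"fingers": 1}
    - {"x": 0,"y": 0,"z": -0.12,"yaw": 0,"fingers": 1}

```text
time: 23.2
eef_pos: [0.5203, 0.0347, 0.1409]
tcp_rot: [0.985, 0.174, -0.001, -0.0]
contact_force: [1.1, 0.7, 0.3]
opening: 0.228
finger_force: 58.7
```

```bash
python3 -c "
from h import *
go((.414,-.322,.05))"
```

```text
t 23.2 tcp [0.5203 0.0347 0.1409] yawx 20.0 shift [-0.2216  0.299   0.091 ]
```

Request:
move_arm:
  plan:
    - {"x": -0.145,"y": 0.195,"z": 0,"yaw": 0,"fingers": 1}
    - {"x": -0.145,"y": 0.195,"z": 0,"yaw": 0,"fingers": 1}
    - {"x": -0.145,"y": 0.195,"z": 0,"yaw": 0,"fingers": 1}
    - {"x": -0.145,"y": 0.195,"z": 0,"yaw": 0,"fingers": 1}
    - {"x": -0.145,"y": 0.195,"z": 0,"yaw": 0,"fingers": 1}

```text
time: 23.7
eef_pos: [0.4514, -0.2007, 0.1419]
tcp_rot: [0.985, 0.173, 0.001, 0.001]
contact_force: [0.3, -0.4, -0.8]
opening: 0.231
finger_force: 58.8
```

Request:
move_arm:
  plan:
    - {"x": -0.03,"y": 0.04,"z": 0,"yaw": 0,"fingers": 1}
    - {"x": -0.06,"y": 0.08,"z": 0,"yaw": 0,"fingers": 1}
    - {"x": -0.077,"y": 0.104,"z": 0,"yaw": 0,"fingers": 1}
    - {"x": -0.077,"y": 0.104,"z": 0,"yaw": 0,"fingers": 1}
    - {"x": -0.077,"y": 0.104,"z": 0,"yaw": 0,"fingers": 1}

```text
time: 24.2
eef_pos: [0.415, -0.3229, 0.141]
tcp_rot: [0.985, 0.173, 0.001, 0.001]
contact_force: [0.2, 0.4, -0.9]
opening: 0.232
finger_force: 58.8
```

```bash
python3 -c "
from h import *
go((.414,-.322,.036));t=pic('top');rim(t);print(same(t,'top',(.454,-.108,.04)))"
```

```text
t 24.2 tcp [ 0.415  -0.3229  0.141 ] yawx 19.9 shift [-0.0007 -0.0013  0.105 ]
rim top 90 out [354.9 243.6] [26.4 34.4] [ 0.4129 -0.3097]
rim top 100 out [355.1 243.7] [26.3 34.2] [ 0.4124 -0.3103]
rim top 110 out [355.1 243.5] [25.3 33.7] [ 0.4132 -0.3104]
2.4
```

Request:
move_arm:
  plan:
    - {"x": 0,"y": 0,"z": 0.03,"yaw": 0,"fingers": 1}
    - {"x": 0,"y": 0,"z": 0.06,"yaw": 0,"fingers": 1}
    - {"x": 0,"y": 0,"z": 0.09,"yaw": 0,"fingers": 1}
    - {"x": 0,"y": 0,"z": 0.105,"yaw": 0,"fingers": 1}
    - {"x": 0,"y": 0,"z": 0.105,"yaw": 0,"fingers": 1}

```text
time: 24.75
eef_pos: [0.4142, -0.3199, 0.0329]
tcp_rot: [0.985, 0.174, -0.001, -0.002]
contact_force: [0.1, -0.2, 0.2]
opening: 0.231
finger_force: 59.3
```

Request:
move_arm:
  plan:
    - {"x": 0,"y": 0,"z": 0,"yaw": 0,"fingers": 0.6}
    - {"x": 0,"y": 0,"z": 0,"yaw": 0,"fingers": 0.6}
    - {"x": 0,"y": 0,"z": -0.03,"yaw": 0,"fingers": 0.6}
    - {"x": 0,"y": 0,"z": -0.07,"yaw": 0,"fingers": 0.6}
    - {"x": 0,"y": 0,"z": -0.1,"yaw": 0,"fingers": 0.5}

```text
time: 25.25
eef_pos: [0.4162, -0.3233, 0.1389]
tcp_rot: [0.985, 0.173, 0.002, 0.002]
contact_force: [0.1, -1.0, 0.1]
opening: 0.502
finger_force: 0.0
```

```bash
python3 -c "
from h import *
go((.4542,-.1083,.11))"
```

```text
t 25.25 tcp [ 0.4162 -0.3233  0.1389] yawx 20.0 shift [ 0.1091 -0.1893  0.0283]
```

Request:
move_arm:
  plan:
    - {"x": 0.109,"y": -0.189,"z": 0,"yaw": 0,"fingers": 0.5}
    - {"x": 0.109,"y": -0.189,"z": 0,"yaw": 0,"fingers": 0.5}
    - {"x": 0.109,"y": -0.189,"z": 0,"yaw": 0,"fingers": 0.5}
    - {"x": 0.109,"y": -0.189,"z": 0,"yaw": 0,"fingers": 0.5}
    - {"x": 0.109,"y": -0.189,"z": 0,"yaw": 0,"fingers": 0.5}

```text
time: 25.75
eef_pos: [0.4537, -0.1041, 0.1366]
tcp_rot: [0.985, 0.175, 0.002, 0.0]
contact_force: [-0.9, -0.4, 0.5]
opening: 0.499
finger_force: 0.0
```

Request:
move_arm:
  plan:
    - {"x": 0,"y": 0,"z": 0.025,"yaw": 0,"fingers": 0.5}
    - {"x": 0,"y": 0,"z": 0.03,"yaw": 0,"fingers": 0.5}
    - {"x": 0,"y": 0,"z": 0.03,"yaw": 0,"fingers": 0.5}

```text
time: 26.05
eef_pos: [0.4526, -0.1073, 0.105]
tcp_rot: [0.985, 0.173, -0.0, -0.0]
contact_force: [0.2, -0.1, -0.1]
opening: 0.499
finger_force: 0.0
```

```bash
python3 -c "
from h import *
go((.4542,-.1083,.017))"
```

```text
t 26.05 tcp [ 0.4526 -0.1073  0.105 ] yawx 20.0 shift [0.0012 0.0015 0.088 ]
```

Request:
move_arm:
  plan:
    - {"x": 0.001,"y": 0.001,"z": 0.02,"yaw": 0,"fingers": 0.5}
    - {"x": 0.001,"y": 0.001,"z": 0.06,"yaw": 0,"fingers": 0.5}
    - {"x": 0.001,"y": 0.001,"z": 0.086,"yaw": 0,"fingers": 0.5}
    - {"x": 0.001,"y": 0.001,"z": 0.086,"yaw": 0,"fingers": 0.5}
    - {"x": 0.001,"y": 0.001,"z": 0.086,"yaw": 0,"fingers": 1}

```text
time: 26.55
eef_pos: [0.4548, -0.1089, 0.02]
tcp_rot: [0.985, 0.173, 0.0, 0.0]
contact_force: [-0.1, 0.9, 0.1]
opening: 0.343
finger_force: 0.0
```

Request:
move_arm:
  plan:
    - {"x": 0,"y": 0,"z": 0,"yaw": 0,"fingers": 1}
    - {"x": 0,"y": 0,"z": 0,"yaw": 0,"fingers": 1}
    - {"x": 0,"y": 0,"z": -0.03,"yaw": 0,"fingers": 1}
    - {"x": 0,"y": 0,"z": -0.07,"yaw": 0,"fingers": 1}
    - {"x": 0,"y": 0,"z": -0.12,"yaw": 0,"fingers": 1}

```text
time: 27.05
eef_pos: [0.453, -0.1075, 0.1398]
tcp_rot: [0.985, 0.173, -0.001, -0.001]
contact_force: [1.3, -0.3, -0.2]
opening: 0.231
finger_force: 58.7
```

```bash
python3 -c "
from h import *
go((.377,-.336,.036))
im=pic('scene');rim(im,'scene',(125,210,60,60));cv2.imwrite('pics/s3.png',np.hstack([crop('s',im,125,210,60,60,6),crop('s',im,225,105,60,60,6)]))"
```

```text
t 27.05 tcp [ 0.453  -0.1075  0.1398] yawx 20.0 shift [-0.1494  0.1889  0.1037]
rim scene 90 in [152.6 237.1] [27.5 35.6] [ 0.3972 -0.332 ]
rim scene 90 out [152.7 237.6] [32.7 41.1] [ 0.3987 -0.3334]
rim scene 100 in [152.7 237.1] [27.9 36. ] [ 0.3974 -0.3319]
rim scene 100 out [152.7 237.4] [32.5 41. ] [ 0.3984 -0.333 ]
rim scene 110 in [152.7 237.1] [28.3 36.4] [ 0.3974 -0.3321]
rim scene 110 out [152.7 237.3] [32.2 40.9] [ 0.398  -0.3328]
```

View pics/s3.png

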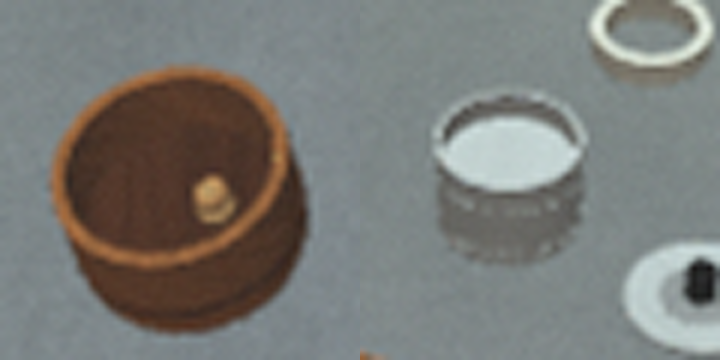

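Doll E stands in the pot at crop (214,200), and the canister is upright. Its drawn inner surface hides the heads. Now doll F goes in the pot.

Request:
move_arm:
  plan:
    - {"x": -0.149,"y": 0.189,"z": 0,"yaw": 0,"fingers": 1}
    - {"x": -0.149,"y": 0.189,"z": 0,"yaw": 0,"fingers": 1}
    - {"x": -0.149,"y": 0.189,"z": 0,"yaw": 0,"fingers": 1}
    - {"x": -0.149,"y": 0.189,"z": 0,"yaw": 0,"fingers": 1}
    - {"x": -0.149,"y": 0.189,"z": 0,"yaw": 0,"fingers": 1}

```text
time: 27.6
eef_pos: [0.378, -0.3394, 0.1405]
tcp_rot: [0.985, 0.173, 0.001, 0.002]
contact_force: [0.6, 0.3, 0.5]
opening: 0.232
finger_force: 58.8
```

Request:
move_arm:
  plan:
    - {"x": 0,"y": 0,"z": 0,"yaw": 0,"fingers": 1}
    - {"x": 0,"y": 0,"z": 0,"yaw": 0,"fingers": 1}

```text
time: 27.8
eef_pos: [0.3785, -0.3373, 0.1396]
tcp_rot: [0.985, 0.172, 0.0, 0.0]
contact_force: [-0.0, 0.3, -1.0]
opening: 0.231
finger_force: 58.8
```

```bash
python3 -c "
from h import *
go((.377,-.336,.036))"
```

```text
t 27.8 tcp [ 0.3785 -0.3373  0.1396] yawx 19.9 shift [-0.0011 -0.0019  0.1036]
```

Next I lower and release doll F, then retreat towards the wooden lid.

Request:
move_arm:
  plan:
    - {"x": 0,"y": -0.001,"z": 0.03,"yaw": 0,"fingers": 1}
    - {"x": 0,"y": -0.001,"z": 0.06,"yaw": 0,"fingers": 1}
    - {"x": 0,"y": -0.001,"z": 0.09,"yaw": 0,"fingers": 1}
    - {"x": 0,"y": -0.001,"z": 0.103,"yaw": 0,"fingers": 1}
    - {"x": 0,"y": -0.001,"z": 0.103,"yaw": 0,"fingers": 1}

```text
time: 28.3
eef_pos: [0.3778, -0.3332, 0.0342]
tcp_rot: [0.985, 0.174, -0.001, -0.002]
contact_force: [0.1, 0.1, -0.7]
opening: 0.232
finger_force: 58.8
```

Request:
move_arm:
  plan:
    - {"x": 0,"y": 0,"z": 0,"yaw": 0,"fingers": 0.65}
    - {"x": 0,"y": 0,"z": 0,"yaw": 0,"fingers": 0.65}
    - {"x": 0,"y": 0,"z": -0.03,"yaw": 0,"fingers": 0.65}
    - {"x": 0,"y": 0,"z": -0.07,"yaw": 0,"fingers": 0.65}
    - {"x": 0,"y": 0,"z": -0.1,"yaw": 0,"fingers": 0.5}

```text
time: 28.8
eef_pos: [0.3792, -0.3367, 0.1398]
tcp_rot: [0.985, 0.174, 0.001, 0.002]
contact_force: [0.9, -1.1, 0.3]
opening: 0.491
finger_force: 0.0
```

```bash
python3 -c "
from h import *
go((.6873,.1136,.10));ims={n:pic(n) for n in M}
meas('wlid',ims)
meas('clid',ims,.013,{'scene':(265,135,35,40),'top':(155,160,45,50)})
meas('cknob',ims,.035,{'scene':(270,142,25,16),'top':(165,180,20,20)})"
```

```text
t 28.8 tcp [ 0.3792 -0.3367  0.1398] yawx 20.0 shift [ 0.4434 -0.3181  0.039 ]
wlid scene [284.1 189.7] (np.float64(26.3), np.float64(33.7)) [0.6882 0.1089]
wlid top [225.3 165.9] (np.float64(36.8), np.float64(37.5)) [0.687  0.1136]
   tri [0.6873 0.1136 0.0107]
clid scene [281.3 153.9] (np.float64(18.8), np.float64(26.5)) [0.5966 0.2896]
clid top [174.4 192.4] (np.float64(31.3), np.float64(32.3)) [0.5971 0.2914]
   tri [0.5967 0.2912 0.0118]
cknob scene [281.4 151.6] (np.float64(5.4), np.float64(7.0)) [0.5995 0.2811]
cknob top [173.6 191.8] (np.float64(5.1), np.float64(6.2)) [0.5965 0.2893]
   tri [0.5969 0.2908 0.0257]
```

Request:
move_arm:
  plan:
    - {"x": 0.2,"y": -0.144,"z": 0,"yaw": 0,"fingers": 0.45}
    - {"x": 0.2,"y": -0.144,"z": 0,"yaw": 0,"fingers": 0.45}
    - {"x": 0.2,"y": -0.144,"z": 0,"yaw": 0,"fingers": 0.45}
    - {"x": 0.2,"y": -0.144,"z": 0,"yaw": 0,"fingers": 0.45}
    - {"x": 0.2,"y": -0.144,"z": 0,"yaw": 0,"fingers": 0.45}

```text
time: 29.4
eef_pos: [0.5182, -0.1301, 0.1366]
tcp_rot: [0.985, 0.174, 0.001, 0.0]
contact_force: [0.6, -0.3, -0.1]
opening: 0.55
finger_force: 0.0
```

Request:
move_arm:
  plan:
    - {"x": 0.2,"y": -0.144,"z": 0,"yaw": 0,"fingers": 0.45}
    - {"x": 0.2,"y": -0.144,"z": 0,"yaw": 0,"fingers": 0.45}
    - {"x": 0.2,"y": -0.144,"z": 0,"yaw": 0,"fingers": 0.45}
    - {"x": 0.2,"y": -0.144,"z": 0,"yaw": 0,"fingers": 0.45}
    - {"x": 0.2,"y": -0.144,"z": 0,"yaw": 0,"fingers": 0.45}

```text
time: 29.9
eef_pos: [0.6569, 0.074, 0.1364]
tcp_rot: [0.985, 0.174, 0.001, 0.0]
contact_force: [0.0, -0.6, 0.4]
opening: 0.546
finger_force: 0.0
```

Request:
move_arm:
  plan:
    - {"x": 0.043,"y": -0.03,"z": 0,"yaw": 0,"fingers": 0.45}
    - {"x": 0.043,"y": -0.03,"z": 0.04,"yaw": 0,"fingers": 0.45}
    - {"x": 0.043,"y": -0.03,"z": 0.04,"yaw": 0,"fingers": 0.45}
    - {"x": 0.043,"y": -0.03,"z": 0.04,"yaw": 0,"fingers": 0.45}

```text
time: 30.3
eef_pos: [0.6846, 0.1145, 0.0945]
tcp_rot: [0.985, 0.174, -0.002, -0.0]
contact_force: [0.5, -0.8, 0.5]
opening: 0.551
finger_force: 0.0
```

```bash
python3 -c "
from h import *
go((.687,.1133,.018))"
```

```text
t 30.3 tcp [0.6846 0.1145 0.0945] yawx 20.0 shift [0.0021 0.002  0.0765]
```

Request:
move_arm:
  plan:
    - {"x": 0.002,"y": 0.001,"z": 0.03,"yaw": 0,"fingers": 0.45}
    - {"x": 0.002,"y": 0.001,"z": 0.055,"yaw": 0,"fingers": 0.45}
    - {"x": 0.002,"y": 0.001,"z": 0.07,"yaw": 0,"fingers": 0.45}
    - {"x": 0.002,"y": 0.001,"z": 0.075,"yaw": 0,"fingers": 0.45}
    - {"x": 0.002,"y": 0.001,"z": 0.075,"yaw": 0,"fingers": 0.45}

```text
time: 30.8
eef_pos: [0.6883, 0.1138, 0.0214]
tcp_rot: [0.985, 0.173, 0.0, 0.0]
contact_force: [-0.6, -0.3, -0.0]
opening: 0.552
finger_force: 0.0
```

Request:
move_arm:
  plan:
    - {"x": 0,"y": 0,"z": 0,"yaw": 0,"fingers": 1}
    - {"x": 0,"y": 0,"z": 0,"yaw": 0,"fingers": 1}
    - {"x": 0,"y": 0,"z": 0,"yaw": 0,"fingers": 1}
    - {"x": 0,"y": 0,"z": 0,"yaw": 0,"fingers": 1}

```text
time: 31.2
eef_pos: [0.6897, 0.1143, 0.0232]
tcp_rot: [0.985, 0.174, 0.002, 0.0]
contact_force: [-0.3, -1.2, 5.7]
opening: 0.306
finger_force: 59.6
```

Request:
move_arm:
  plan:
    - {"x": 0,"y": 0,"z": -0.015,"yaw": 0,"fingers": 1}
    - {"x": 0,"y": 0,"z": -0.04,"yaw": 0,"fingers": 1}
    - {"x": 0,"y": 0,"z": -0.08,"yaw": 0,"fingers": 1}
    - {"x": 0,"y": 0,"z": -0.12,"yaw": 0,"fingers": 1}
    - {"x": 0,"y": 0,"z": -0.12,"yaw": 0,"fingers": 1}

```text
time: 31.7
eef_pos: [0.6924, 0.1147, 0.15]
tcp_rot: [0.985, 0.174, 0.007, 0.001]
contact_force: [0.6, -0.8, 0.4]
opening: 0.301
finger_force: 59.1
```

```bash
python3 -c "
from h import *
go((.396,-.3295,.12));t=pic('top');rim(t);s=pic('scene');meas('wlid',{'top':t,'scene':s},.12,{'top':(180,120,80,80),'scene':(265,150,50,50)})"
```

```text
t 31.7 tcp [0.6924 0.1147 0.15  ] yawx 20.0 shift [-0.4309  0.3159  0.0256]
rim top 90 in [361.2 248.6] [34.2 35.6] [ 0.3966 -0.3293]
rim top 90 out [360.6 248.7] [40.7 41.9] [ 0.3964 -0.3272]
rim top 100 in [361.2 248.6] [35.  36.4] [ 0.3967 -0.3291]
rim top 100 out [360.7 248.7] [40.5 41.7] [ 0.3963 -0.3277]
rim top 110 in [361.1 248.6] [35.7 37. ] [ 0.3967 -0.329 ]
rim top 110 out [360.9 248.7] [40.2 41.5] [ 0.3964 -0.3284]
wlid top [210.9 136.4] (np.float64(23.7), np.float64(32.0)) [0.7665 0.1515]
wlid scene [292.  169.5] (np.float64(27.7), np.float64(48.6)) [0.7039 0.1296]
   tri [0.7333 0.1304 0.1463]
```

```bash
python3 -c "
from h import *
s=pic('scene');cv2.imwrite('pics/s4.png',crop('s',s,240,110,100,100,5));go((.3965,-.3292,.15));print(ctrl.get_state()['tcp_rot'])"
```

```text
t 31.85 tcp [0.6875 0.1145 0.1405] yawx 20.0 shift [-0.4251  0.3175 -0.0092]
[ 9.84819413e-01  1.73581023e-01 -5.82664900e-04 -1.09269807e-04]
```

View pics/s4.png

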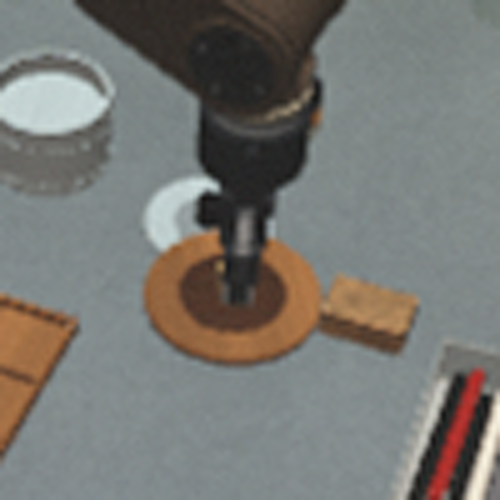

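The lid is in the gripper and level, with its disc centred at crop (235,297). I'm carrying it to the pot.

Request:
move_arm:
  plan:
    - {"x": -0.03,"y": 0.022,"z": -0.01,"yaw": 0,"fingers": 1}
    - {"x": -0.065,"y": 0.048,"z": -0.01,"yaw": 0,"fingers": 1}
    - {"x": -0.1,"y": 0.075,"z": -0.01,"yaw": 0,"fingers": 1}
    - {"x": -0.135,"y": 0.1,"z": -0.01,"yaw": 0,"fingers": 1}
    - {"x": -0.17,"y": 0.127,"z": -0.01,"yaw": 0,"fingers": 1}

```text
time: 32.35
eef_pos: [0.5689, -0.0636, 0.148]
tcp_rot: [0.985, 0.174, -0.002, -0.001]
contact_force: [0.5, 0.7, -0.8]
opening: 0.303
finger_force: 59.1
```

Request:
move_arm:
  plan:
    - {"x": -0.035,"y": 0.026,"z": 0,"yaw": 0,"fingers": 1}
    - {"x": -0.07,"y": 0.052,"z": 0,"yaw": 0,"fingers": 1}
    - {"x": -0.105,"y": 0.078,"z": 0,"yaw": 0,"fingers": 1}
    - {"x": -0.14,"y": 0.104,"z": 0,"yaw": 0,"fingers": 1}
    - {"x": -0.17,"y": 0.127,"z": 0,"yaw": 0,"fingers": 1}

```text
time: 32.85
eef_pos: [0.4527, -0.2408, 0.1483]
tcp_rot: [0.985, 0.173, -0.002, -0.002]
contact_force: [0.2, 0.3, -1.1]
opening: 0.306
finger_force: 59.1
```

Request:
move_arm:
  plan:
    - {"x": -0.035,"y": 0.026,"z": 0,"yaw": 0,"fingers": 1}
    - {"x": -0.065,"y": 0.048,"z": 0,"yaw": 0,"fingers": 1}
    - {"x": -0.085,"y": 0.0635,"z": 0,"yaw": 0,"fingers": 1}
    - {"x": -0.085,"y": 0.0635,"z": 0,"yaw": 0,"fingers": 1}
    - {"x": -0.085,"y": 0.0635,"z": 0,"yaw": 0,"fingers": 1}

```text
time: 33.35
eef_pos: [0.3962, -0.3283, 0.1489]
tcp_rot: [0.985, 0.173, -0.001, -0.002]
contact_force: [0.3, -0.5, -1.4]
opening: 0.304
finger_force: 59.1
```

```bash
python3 -c "
from h import *
im={n:pic(n) for n in M}
go((.3967,-.3294,.098));z=ctrl.get_state()['eef_pos'][2]-.0205+.016
meas('wlid',{'scene':im['scene']},z,{'scene':(118,190,75,65)})
cv2.imwrite('pics/p5.png',crop('s',im['scene'],100,170,110,110,5))"
```

```text
t 33.45 tcp [ 0.3971 -0.3279  0.1495] yawx 20.0 shift [-0.0009  0.0015  0.0515]
wlid scene [150.3 232.7] (np.float64(44.5), np.float64(45.8)) [ 0.4149 -0.3477]
```

View pics/p5.png

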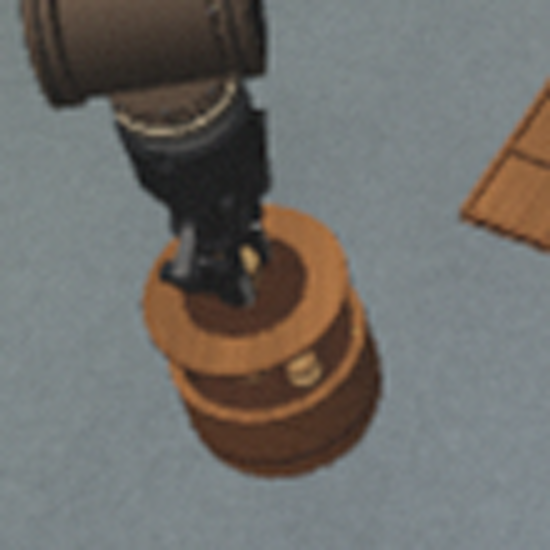

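The lid hangs level over the pot, disc centre at about crop (246,290), and the doll is visible below it. I'll check that against the rim in the same camera.

```bash
python3 -c "
from h import *
for c in((245.5,290),(248,288)):
    u=((c[0]+.5)/5-.5+100,(c[1]+.5)/5-.5+170);print(onz('scene',*u,.145).round(4))
print('rim scene (.3972,-.332)')"
```

```text
[ 0.3985 -0.3341  0.145 ]
[ 0.399  -0.3321  0.145 ]
rim scene (.3972,-.332)
```

Request:
move_arm:
  plan:
    - {"x": -0.001,"y": 0.001,"z": 0.02,"yaw": 0,"fingers": 1}
    - {"x": -0.001,"y": 0.001,"z": 0.034,"yaw": 0,"fingers": 1}
    - {"x": -0.001,"y": 0.001,"z": 0.04,"yaw": 0,"fingers": 1}
    - {"x": -0.001,"y": 0.001,"z": 0.043,"yaw": 0,"fingers": 1}
    - {"x": -0.001,"y": 0.001,"z": 0.046,"yaw": 0,"fingers": 1}

```text
time: 33.95
eef_pos: [0.397, -0.3304, 0.1049]
tcp_rot: [0.985, 0.174, 0.0, 0.0]
contact_force: [0.8, 0.5, 1.0]
opening: 0.303
finger_force: 59.3
```

Request:
move_arm:
  plan:
    - {"x": 0,"y": 0,"z": 0.002,"yaw": 0,"fingers": 1}
    - {"x": 0,"y": 0,"z": 0.004,"yaw": 0,"fingers": 1}
    - {"x": 0,"y": 0,"z": 0.006,"yaw": 0,"fingers": 1}
    - {"x": 0,"y": 0,"z": 0.006,"yaw": 0,"fingers": 1}

```text
time: 34.35
eef_pos: [0.3981, -0.3305, 0.1027]
tcp_rot: [0.985, 0.173, 0.001, -0.0]
contact_force: [-0.5, 8.3, 14.9]
opening: 0.303
finger_force: 60.9
```

```bash
python3 -c "
from h import *
go((.3967,-.3294,.097));print(ctrl.get_state()['contact_force'])"
```

```text
t 34.35 tcp [ 0.3981 -0.3305  0.1027] yawx 20.0 shift [-0.0009 -0.0015  0.0057]
[-0.52864193  8.26700943 14.92578595]
```

Request:
move_arm:
  plan:
    - {"x": 0,"y": -0.001,"z": 0,"yaw": 0,"fingers": 1}
    - {"x": 0,"y": -0.002,"z": 0,"yaw": 0,"fingers": 1}
    - {"x": 0,"y": -0.002,"z": 0,"yaw": 0,"fingers": 1}

```text
time: 34.65
eef_pos: [0.398, -0.3299, 0.1025]
tcp_rot: [0.985, 0.174, 0.002, 0.002]
contact_force: [1.5, 4.6, 11.1]
opening: 0.304
finger_force: 60.2
```

Request:
move_arm:
  plan:
    - {"x": 0,"y": -0.001,"z": 0,"yaw": 0,"fingers": 1}
    - {"x": 0,"y": -0.002,"z": 0,"yaw": 0,"fingers": 1}
    - {"x": 0,"y": -0.002,"z": 0,"yaw": 0,"fingers": 1}

```text
time: 34.95
eef_pos: [0.3972, -0.3283, 0.101]
tcp_rot: [0.985, 0.173, 0.002, 0.003]
contact_force: [4.5, -1.3, 2.1]
opening: 0.301
finger_force: 59.5
```

Request:
move_arm:
  plan:
    - {"x": 0.001,"y": 0,"z": 0.001,"yaw": 0,"fingers": 1}
    - {"x": 0.001,"y": 0,"z": 0.002,"yaw": 0,"fingers": 1}
    - {"x": 0.001,"y": 0,"z": 0.003,"yaw": 0,"fingers": 1}
    - {"x": 0.001,"y": 0,"z": 0.003,"yaw": 0,"fingers": 1}

```text
time: 35.35
eef_pos: [0.3974, -0.3284, 0.1001]
tcp_rot: [0.985, 0.174, 0.0, 0.002]
contact_force: [-3.2, 3.5, 18.8]
opening: 0.304
finger_force: 61.2
```

```bash
python3 -c "
from h import *
go((.3967,-.3294,.097));im={n:pic(n) for n in M};cv2.imwrite('pics/p6.png',crop('s',im['scene'],120,200,70,70,7))"
```

```text
t 35.35 tcp [ 0.3974 -0.3284  0.1001] yawx 20.0 shift [-0.001   0.0007  0.0031]
```

View pics/p6.png

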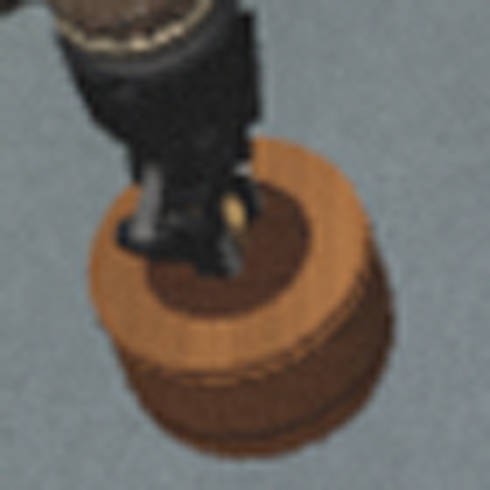

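The lid looks flush on the rim with no gap visible, and z is firm at 0.100 under 19 N. Releasing.

Request:
move_arm:
  plan:
    - {"x": 0,"y": 0,"z": -0.001,"yaw": 0,"fingers": 1}
    - {"x": 0,"y": 0,"z": -0.001,"yaw": 0,"fingers": 0.55}
    - {"x": 0,"y": 0,"z": -0.001,"yaw": 0,"fingers": 0.5}
    - {"x": 0,"y": 0,"z": -0.02,"yaw": 0,"fingers": 0.5}
    - {"x": 0,"y": 0,"z": -0.05,"yaw": 0,"fingers": 0.5}

```text
time: 35.95
eef_pos: [0.3942, -0.3243, 0.1427]
tcp_rot: [0.985, 0.173, -0.002, -0.004]
contact_force: [0.6, 0.1, -1.0]
opening: 0.501
finger_force: 0.0
```

```bash
python3 -c "
from h import *
go((.5969,.2908,.11))"
```

```text
t 35.95 tcp [ 0.3942 -0.3243  0.1427] yawx 20.0 shift [ 0.4007 -0.5086  0.0356]
```

Request:
move_arm:
  plan:
    - {"x": 0.15,"y": -0.19,"z": 0,"yaw": 0,"fingers": 0.5}
    - {"x": 0.15,"y": -0.19,"z": 0,"yaw": 0,"fingers": 0.5}
    - {"x": 0.15,"y": -0.19,"z": 0,"yaw": 0,"fingers": 0.5}
    - {"x": 0.15,"y": -0.19,"z": 0,"yaw": 0,"fingers": 0.5}
    - {"x": 0.15,"y": -0.19,"z": 0,"yaw": 0,"fingers": 0.5}

```text
time: 36.45
eef_pos: [0.4715, -0.0941, 0.1447]
tcp_rot: [0.985, 0.174, -0.001, -0.001]
contact_force: [0.5, -1.2, 0.2]
opening: 0.5
finger_force: 0.0
```

Request:
move_arm:
  plan:
    - {"x": 0.15,"y": -0.19,"z": 0,"yaw": 0,"fingers": 0.5}
    - {"x": 0.15,"y": -0.19,"z": 0,"yaw": 0,"fingers": 0.5}
    - {"x": 0.15,"y": -0.19,"z": 0,"yaw": 0,"fingers": 0.5}
    - {"x": 0.15,"y": -0.19,"z": 0,"yaw": 0,"fingers": 0.5}
    - {"x": 0.15,"y": -0.19,"z": 0,"yaw": 0,"fingers": 0.5}

```text
time: 36.95
eef_pos: [0.5477, 0.1356, 0.1446]
tcp_rot: [0.985, 0.174, -0.001, -0.0]
contact_force: [0.3, -0.7, 0.7]
opening: 0.5
finger_force: 0.0
```

```bash
python3 -c "
from h import *
im={n:pic(n) for n in M}
go((.5969,.2908,.10))
meas('clid',im,.013,{'scene':(265,135,35,40),'top':(155,160,45,50)})
meas('wlid',im,.093,{'scene':(125,205,60,45),'top':(330,218,60,60)})
rim(im['top']);cv2.imwrite('pics/p7.png',np.hstack([crop('s',im['scene'],120,200,70,70,6),crop('t',im['top'],325,213,70,70,6)]))"
```

```text
t 37.05 tcp [0.5482 0.1372 0.1447] yawx 20.3 shift [ 0.099  -0.1271  0.0447]
clid scene [281.3 153.9] (np.float64(18.9), np.float64(26.6)) [0.5967 0.2896]
clid top [172.7 192.2] (np.float64(28.0), np.float64(31.6)) [0.5981 0.2971]
   tri [0.5966 0.2969 0.0073]
wlid scene [152.5 236.9] (np.float64(34.9), np.float64(41.6)) [ 0.4009 -0.3351]
wlid top [360.9 248.8] (np.float64(41.1), np.float64(42.6)) [ 0.396  -0.3263]
   tri [ 0.395  -0.3296  0.0814]
rim top 90 in [361.7 249.1] [23.  24.2] [ 0.3948 -0.3308]
rim top 90 out [361.  248.9] [41.  42.5] [ 0.3957 -0.3284]
rim top 100 in [361.8 249.2] [23.9 25. ] [ 0.3948 -0.331 ]
rim top 100 out [361.1 248.9] [40.8 42.3] [ 0.3957 -0.329 ]
rim top 110 in [361.8 249.2] [24.7 25.8] [ 0.3947 -0.3311]
rim top 110 out [361.4 248.9] [40.5 42. ] [ 0.3956 -0.3297]
```

View pics/p7.png

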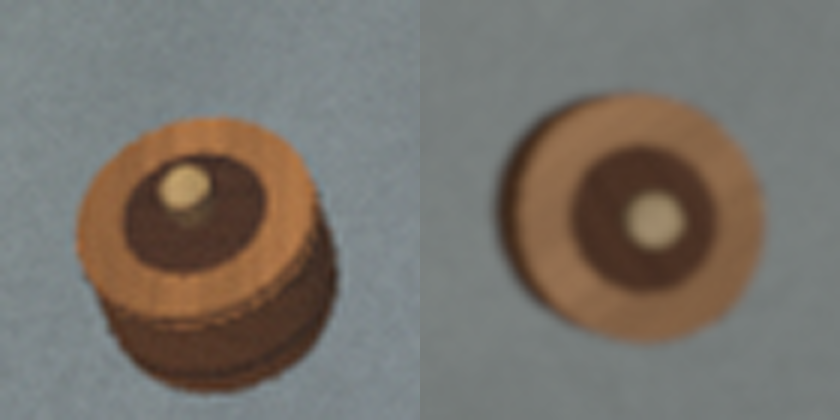

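The wooden lid sits flush and centred on the pot in both views (disc centre at crop (198,218) and (641,218)). Next is the canister lid.

Request:
move_arm:
  plan:
    - {"x": 0.099,"y": -0.127,"z": 0,"yaw": 0,"fingers": 0.5}
    - {"x": 0.099,"y": -0.127,"z": 0,"yaw": 0,"fingers": 0.5}
    - {"x": 0.099,"y": -0.127,"z": 0,"yaw": 0,"fingers": 0.5}
    - {"x": 0.099,"y": -0.127,"z": 0.04,"yaw": 0,"fingers": 0.5}
    - {"x": 0.099,"y": -0.127,"z": 0.04,"yaw": 0,"fingers": 0.5}

```text
time: 37.55
eef_pos: [0.5937, 0.2862, 0.0986]
tcp_rot: [0.985, 0.175, -0.006, 0.001]
contact_force: [-0.8, -0.2, -1.9]
opening: 0.499
finger_force: 0.0
```

Request:
move_arm:
  plan:
    - {"x": 0,"y": 0,"z": 0.03,"yaw": 0,"fingers": 0.5}
    - {"x": 0,"y": 0,"z": 0.03,"yaw": 0,"fingers": 0.5}

```text
time: 37.75
eef_pos: [0.5945, 0.284, 0.0713]
tcp_rot: [0.985, 0.173, -0.005, 0.001]
contact_force: [-0.8, -1.0, -0.8]
opening: 0.499
finger_force: 0.0
```

```bash
python3 -c "
from h import *
go((.597,.2908,.02))"
```

```text
t 37.75 tcp [0.5945 0.284  0.0713] yawx 19.9 shift [ 0.0053 -0.0056  0.0513]
```

Request:
move_arm:
  plan:
    - {"x": 0.003,"y": -0.005,"z": 0,"yaw": 0,"fingers": 0.5}
    - {"x": 0.003,"y": -0.005,"z": 0.02,"yaw": 0,"fingers": 0.5}
    - {"x": 0.003,"y": -0.005,"z": 0.04,"yaw": 0,"fingers": 0.5}
    - {"x": 0.003,"y": -0.005,"z": 0.048,"yaw": 0,"fingers": 0.5}
    - {"x": 0.003,"y": -0.005,"z": 0.048,"yaw": 0,"fingers": 0.5}

```text
time: 38.25
eef_pos: [0.5988, 0.2917, 0.0279]
tcp_rot: [0.985, 0.173, -0.001, 0.0]
contact_force: [-0.1, 0.1, -0.4]
opening: 0.498
finger_force: 0.0
```

```bash
python3 -c "
from h import *
go((.597,.2908,.02))"
```

```text
t 38.25 tcp [0.5988 0.2917 0.0279] yawx 20.0 shift [-0.002   0.0002  0.0079]
```

Request:
move_arm:
  plan:
    - {"x": -0.001,"y": 0,"z": 0.007,"yaw": 0,"fingers": 0.5}
    - {"x": -0.001,"y": 0,"z": 0.007,"yaw": 0,"fingers": 1}
    - {"x": -0.001,"y": 0,"z": 0.007,"yaw": 0,"fingers": 1}
    - {"x": -0.001,"y": 0,"z": 0.007,"yaw": 0,"fingers": 1}
    - {"x": -0.001,"y": 0,"z": 0.007,"yaw": 0,"fingers": 1}

```text
time: 38.75
eef_pos: [0.5986, 0.2919, 0.0217]
tcp_rot: [0.985, 0.174, 0.001, -0.0]
contact_force: [-0.4, -0.9, 3.4]
opening: 0.258
finger_force: 59.1
```

Request:
move_arm:
  plan:
    - {"x": 0,"y": 0,"z": -0.015,"yaw": 0,"fingers": 1}
    - {"x": 0,"y": 0,"z": -0.04,"yaw": 0,"fingers": 1}
    - {"x": 0,"y": 0,"z": -0.08,"yaw": 0,"fingers": 1}
    - {"x": 0,"y": 0,"z": -0.12,"yaw": 0,"fingers": 1}
    - {"x": 0,"y": 0,"z": -0.12,"yaw": 0,"fingers": 1}

```text
time: 39.25
eef_pos: [0.6025, 0.2933, 0.1502]
tcp_rot: [0.985, 0.174, 0.007, -0.001]
contact_force: [0.4, 0.2, 0.8]
opening: 0.255
finger_force: 58.9
```

```bash
python3 -c "
from h import *
im={n:pic(n) for n in M};go((.430,.318,.14))
meas('clid',{'scene':im['scene']},.075,{'scene':(232,115,38,24)})
u=px('top',(.43,.318,.075)).round().astype(int);print(u);meas('clid',{'top':im['top']},.065,{'top':(135,215,55,55)})
print(same(im['scene'],'scene',(.443,.54,.02)),same(im['scene'],'scene',(.616,.451,.03)))"
```

```text
t 39.35 tcp [0.5989 0.2921 0.1433] yawx 20.0 shift [-0.1499 -0.0821  0.0028]
clid scene [249.4 127.7] (np.float64(17.0), np.float64(25.7)) [0.4303 0.3154]
[162 241]
10.8 24.5
```

Request:
move_arm:
  plan:
    - {"x": -0.03,"y": -0.016,"z": 0,"yaw": 0,"fingers": 1}
    - {"x": -0.065,"y": -0.036,"z": 0,"yaw": 0,"fingers": 1}
    - {"x": -0.1,"y": -0.055,"z": 0,"yaw": 0,"fingers": 1}
    - {"x": -0.135,"y": -0.073,"z": 0,"yaw": 0,"fingers": 1}
    - {"x": -0.149,"y": -0.082,"z": 0,"yaw": 0,"fingers": 1}

```text
time: 39.85
eef_pos: [0.4253, 0.3173, 0.138]
tcp_rot: [0.985, 0.174, -0.003, 0.001]
contact_force: [-0.6, 0.7, -1.3]
opening: 0.253
finger_force: 58.9
```

Request:
move_arm:
  plan:
    - {"x": 0,"y": 0,"z": 0,"yaw": 0,"fingers": 1}
    - {"x": 0,"y": 0,"z": 0.015,"yaw": 0,"fingers": 1}
    - {"x": 0,"y": 0,"z": 0.025,"yaw": 0,"fingers": 1}
    - {"x": 0,"y": 0,"z": 0.025,"yaw": 0,"fingers": 1}

```text
time: 40.25
eef_pos: [0.4295, 0.3168, 0.1128]
tcp_rot: [0.985, 0.173, -0.003, 0.001]
contact_force: [-0.3, -1.4, -1.2]
opening: 0.252
finger_force: 58.9
```

```bash
python3 -c "
from h import *
im=pic('scene');go((.4315,.318,.09))
cv2.imwrite('pics/p8.png',crop('s',im,215,90,75,75,7))
meas('clid',{'scene':im},.118-.021+.013,{'scene':(225,95,45,45)})"
```

```text
t 40.3 tcp [0.43   0.3171 0.1139] yawx 19.9 shift [ 0.0018 -0.0003  0.0239]
clid scene [249.  124.9] (np.float64(23.0), np.float64(27.5)) [0.4393 0.2947]
```

View pics/p8.png

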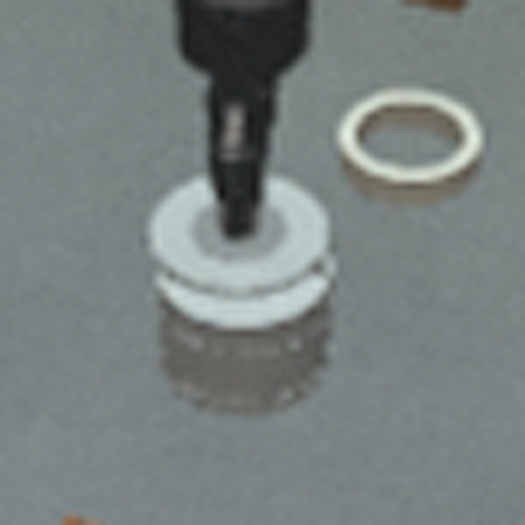

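The lid hangs level just above the mouth, about 2 mm left of the rim's centre (crop 240 against 245), so I'm shifting +x by 2 mm and lowering it.

Request:
move_arm:
  plan:
    - {"x": 0.002,"y": 0,"z": 0.005,"yaw": 0,"fingers": 1}
    - {"x": 0.002,"y": 0,"z": 0.012,"yaw": 0,"fingers": 1}
    - {"x": 0.002,"y": 0,"z": 0.016,"yaw": 0,"fingers": 1}
    - {"x": 0.002,"y": 0,"z": 0.019,"yaw": 0,"fingers": 1}
    - {"x": 0.002,"y": 0,"z": 0.021,"yaw": 0,"fingers": 1}

```text
time: 40.8
eef_pos: [0.4318, 0.3186, 0.0945]
tcp_rot: [0.985, 0.174, -0.0, 0.0]
contact_force: [-0.0, 0.1, -1.1]
opening: 0.253
finger_force: 58.9
```

Request:
move_arm:
  plan:
    - {"x": 0,"y": 0,"z": 0.002,"yaw": 0,"fingers": 1}
    - {"x": 0,"y": 0,"z": 0.003,"yaw": 0,"fingers": 1}
    - {"x": 0,"y": 0,"z": 0.003,"yaw": 0,"fingers": 1}

```text
time: 41.1
eef_pos: [0.4319, 0.3186, 0.0919]
tcp_rot: [0.985, 0.174, 0.0, 0.0]
contact_force: [-0.6, 0.1, -0.1]
opening: 0.258
finger_force: 58.8
```

Request:
move_arm:
  plan:
    - {"x": 0,"y": 0,"z": 0.001,"yaw": 0,"fingers": 1}
    - {"x": 0,"y": 0,"z": 0.002,"yaw": 0,"fingers": 1}
    - {"x": 0,"y": 0,"z": 0.003,"yaw": 0,"fingers": 1}
    - {"x": 0,"y": 0,"z": 0.004,"yaw": 0,"fingers": 1}
    - {"x": 0,"y": 0,"z": 0.004,"yaw": 0,"fingers": 1}

```text
time: 41.6
eef_pos: [0.432, 0.3186, 0.0887]
tcp_rot: [0.985, 0.174, -0.0, 0.0]
contact_force: [-2.8, -1.3, 3.9]
opening: 0.251
finger_force: 59.4
```

Request:
move_arm:
  plan:
    - {"x": -0.001,"y": 0,"z": 0.001,"yaw": 0,"fingers": 1}
    - {"x": -0.001,"y": 0,"z": 0.002,"yaw": 0,"fingers": 1}
    - {"x": -0.001,"y": 0,"z": 0.002,"yaw": 0,"fingers": 1}

```text
time: 41.9
eef_pos: [0.432, 0.3187, 0.0886]
tcp_rot: [0.985, 0.174, 0.001, -0.0]
contact_force: [-3.6, -3.1, 12.2]
opening: 0.256
finger_force: 60.3
```

Request:
move_arm:
  plan:
    - {"x": 0,"y": 0,"z": -0.002,"yaw": 0,"fingers": 1}
    - {"x": 0,"y": 0,"z": -0.002,"yaw": 0,"fingers": 0.6}
    - {"x": 0,"y": 0,"z": -0.002,"yaw": 0,"fingers": 0.5}
    - {"x": 0,"y": 0,"z": -0.02,"yaw": 0,"fingers": 0.5}
    - {"x": 0,"y": 0,"z": -0.06,"yaw": 0,"fingers": 0.5}

```text
time: 42.4
eef_pos: [0.4281, 0.3168, 0.1419]
tcp_rot: [0.985, 0.173, -0.005, 0.001]
contact_force: [0.2, 0.9, -0.2]
opening: 0.499
finger_force: 0.0
```

Request:
move_arm:
  plan:
    - {"x": 0.05,"y": 0.2,"z": -0.05,"yaw": 0,"fingers": 0.5}
    - {"x": 0.05,"y": 0.2,"z": -0.05,"yaw": 0,"fingers": 0.5}
    - {"x": 0.05,"y": 0.2,"z": -0.05,"yaw": 0,"fingers": 0.5}
    - {"x": 0.05,"y": 0.2,"z": -0.05,"yaw": 0,"fingers": 0.5}
    - {"x": 0.05,"y": 0.2,"z": -0.05,"yaw": 0,"fingers": 0.5}

```text
time: 42.9
eef_pos: [0.5494, 0.1438, 0.1974]
tcp_rot: [0.985, 0.171, 0.002, 0.001]
contact_force: [0.2, 0.9, 0.4]
opening: 0.503
finger_force: 0.0
```

```bash
python3 -c "
from h import *
im={n:pic(n) for n in M};go((.43,.318,.2))
meas('clid',im);meas('cknob',im)
for n,p in (('tape',(.443,.539,.02)),('tin',(.602,-.456,.04)),('jar',(.616,.451,.04)),('block',(.757,.245,.02)),('sd',(.388,-.535,.01)),('sharp',(.47,.095,.01))): print(n,same(im['scene'],'scene',p),same(im['top'],'top',p))
k=7
cv2.imwrite('pics/p9.png',np.vstack([np.hstack([crop('s',im['scene'],225,105,60,45,6),crop('t',im['top'],132,218,60,45,6)]),cv2.resize(im['top'][170:270,150:400],(720,288))]))"
```

```text
t 43.0 tcp [0.5474 0.1459 0.196 ] yawx 19.8 shift [-0.0522 -0.2017 -0.004 ]
clid scene [246.5 126.8] (np.float64(17.3), np.float64(19.7)) [0.4192 0.3102]
clid top [161.3 240.9] (np.float64(33.3), np.float64(34.5)) [0.4303 0.3188]
   tri [0.4246 0.3145 0.0806]
cknob scene [254.5 122. ] (np.float64(16.7), np.float64(19.4)) [0.4465 0.3328]
cknob top [160.6 240.8] (np.float64(5.6), np.float64(6.9)) [0.4307 0.3165]
   tri [0.4399 0.3219 0.1033]
tape 15.8 3.5
tin 1.6 3.4
jar 1.9 2.4
block 1.6 3.4
sd 1.6 3.1
sharp 3.0 4.2
```

View pics/p9.png

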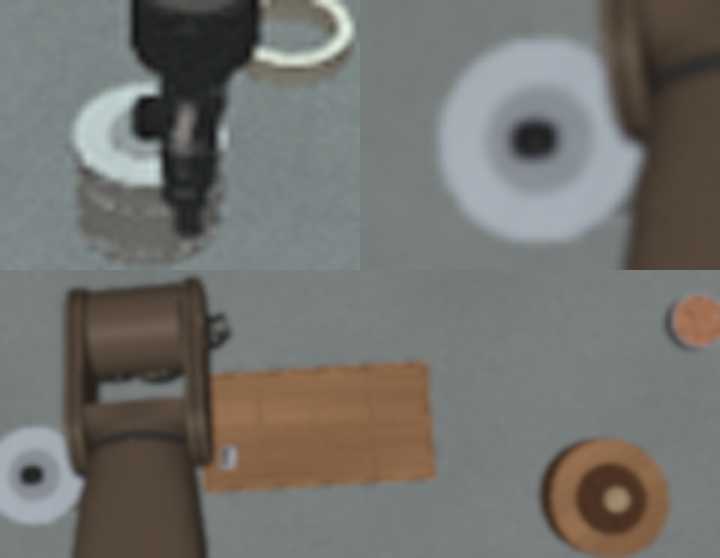

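```bash
python3 - <<'E'
from h import *
def dark(im,box,k=4):
    x,y,w,h=box;c=cv2.cvtColor(cv2.resize(im[y:y+h,x:x+w],None,fx=k,fy=k,interpolation=cv2.INTER_CUBIC),cv2.COLOR_BGR2HSV)
    m=cv2.inRange(c,np.array((0,60,100)),np.array((30,255,255)));C,H=cv2.findContours(m,cv2.RETR_CCOMP,cv2.CHAIN_APPROX_NONE)
    q=cv2.convexHull(max([q for q,hh in zip(C,H[0]) if hh[3]>=0],key=cv2.contourArea));(a,b),ax,ang=cv2.fitEllipse(q);return ((a+.5)/k-.5+x,(b+.5)/k-.5+y),np.round(np.array(ax)/k,1)
a={n:cv2.imread(f"pics/{n}0.png") for n in M};b={n:pic(n) for n in M}
for nm,im,bx in(("bench",a,{"scene":(265,172,45,35),"top":(195,137,60,60)}),("pot",b,{"scene":(125,205,60,60),"top":(330,218,60,60)})):
    d={n:dark(im[n],bx[n]) for n in M};print(nm,d["scene"][1],d["top"][1],[x.round(4) if hasattr(x,'round') else x for x in tri(d["scene"][0],d["top"][0])],[onz(n,*d[n][0],.016 if nm=="bench" else .093).round(4)[:2] for n in M])
E
```

```text
bench [15.2 20. ] [22.3 22.4] [array([0.6867, 0.1131, 0.0155]), [array([ 0.1, -0. ]), array([0.1, 0.1])]] [array([0.6865, 0.1123]), array([0.6871, 0.1133])]
pot [19.3 24.7] [23.8 25. ] [array([ 0.3946, -0.3296,  0.0923]), [array([ 0.1, -0. ]), array([0.1, 0.1])]] [array([ 0.3946, -0.3301]), array([ 0.395 , -0.3291])]
```

```bash
python3 -c "
from plant import ctrl
print(ctrl.sign_off())"
```

```text
the job is handed in; nothing more can be done
None
```

I handed the job in at about 43 s: four branding heads in the canister, two peg dolls in the wooden pot, both lids seated, and the sharpener and bystanders where they were; the heads couldn't be seen inside the canister, so their place rests on grip readings and an empty tray.

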